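Raise the terrarium window to the feeding mark

ROBOT

A 6-joint arm with a two-finger parallel gripper is mounted at the origin on the work surface. World frame = base frame: x ahead of the robot, y to its left, z up, the work surface at z = 0. Lengths are in mm, angles in degrees, forces in N, time in s.
With the tool pointing down it reaches from about 350 to 850 mm from the base axis. Payload 8.1 kg.
Tool frame: the origin (TCP) lies at the very end of the fingers, on their centre line; the grasp point (between the pads) lies 19 mm behind it (r.grip_depth is the distance from the TCP to the grasp point, in mm); z points along the fingers, y is the direction in which the jaws open and shut (so a half turn about z gives the same grasp; the last joint's range is limited). The gripper opens to 85 mm and grips with 20 to 120 N. Pads are 22 mm wide; open, the fingers measure 114 mm over their backs; the gripper's body (76 mm by 85 mm) begins 54 mm behind the grasp point. The pads swing forward as they close: fully open they stand 13 mm farther back than shut.
Start: joints at [-82.185, 7.471, 85.268, -0, 87.261, -4.893], TCP at [132.012, -585.301, 191.292] pointing down, gripper open.
Joint ranges: [-169.43, 169.43], [-51.17, 129.36], [1.28, 143.12], [-76.62, 256.62], [0, 156.53], [-152.29, 152.29]. Speed limits (degrees/s): [136.94, 136.94, 159.86, 180, 180, 180].

INTERFACE

Orientations are given as [roll, pitch, yaw] about the fixed x, y, z axes, in that order (R = Rz(yaw) Ry(pitch) Rx(roll)).
In Python, from bench import status, viewer, hand_in, r gives the robot as it stands.
- The arm moves only by the shell command python3 -m crank 'ROWS' [OPENING] [FORCE]. ROWS is a JSON object of lists of equal length, an entry for each row: "slide": the shift along the tool's x, y, z in m, a list of three; "twist": the turn about the tool's z in rad. A call has 1 to 8 rows; each row shifts and turns the commanded pose from where the row before left it, along the tool's axes as they then stand; what a row does not reach is not made up. A row lasts 1/10 s, in which the tool goes at most 50 mm and 8.59 degrees, less where a joint would pass 70% of its speed; a pose out of reach is approached as far as the arm can. A call with a gripper value outside its range is refused whole. OPENING is the closure, from 0 (fully open) to 1 (shut), set as the call begins (- or left out, the last holds). The fingers move at their own pace and stop on an object; FORCE is the grip in N (left out, the last holds). Time passes only in rows, so rows that do not move let the fingers close. It gives the time, the measured TCP pose, the force and the opening at its end, in the units of the state.
- status.sense(): the state, without advancing time (a new reading comes with each control period).
- viewer.snapshot(name): name is "scene" or "top" or "wrist"; returns a dict with "img" (384x512x3 uint8, red, green, blue), "fx", "fy", "cx", "cy" (pixels), "R" (3x3) and "t" (3): a world point X has camera coordinates R X + t; the wrist camera has in their place "hand_eye" (4x4, takes a point from camera to tool coordinates, whose origin is the TCP and whose axes are the flange's). Camera axes: x right, y down, z forward; pixel columns grow to the right and rows downward; lengths in mm; the calibration is good to about 2 mm. A picture is of the moment at which its call begins: read the wrist's pose just before it. There is no depth.
- hand_in(): hands the job in, once; it reports no verdict.
The state is a dict: "time": time; "joint_pos": joint angles; "qd": joint speeds; "joint_efforts": joint torques, N m; "tool_pos": TCP position; "tcp_rot": TCP orientation; "ft_force": force on the tool from outside, world axes, zero at the start; "wrist_torque": the same for the moment, N m; "finger_gap": finger opening in mm.
Only numpy, scipy, OpenCV 4.12 (cv2) and the standard library are available. Lean on these libraries where they do the work, as an engineer would, in place of code of your own. Each camera call takes 0.05 s, during which the arm holds its last target.

TASK

Open the terrarium for feeding: with your fingertips beneath the orange lip of its sloping front window, push the window up until the lip is level with the green pointer on the frame, then take your hand away and leave the window standing there. Push only, do not pinch the lip, and leave the pointer and the other things on the table as they are.

Things in the scene. Friction and masses are not known exactly. Their poses are not given: they have to be found in the camera images.
- terrarium: Wood-framed glass terrarium, 260 mm deep, 500 mm wide over its side channels, 312 mm high, fixed to the table. Origin at table height, midway along its width and 160 mm behind its front; x points to its back, z up. Its front (towards the robot) is an upright wooden board 90 mm high at x = -160 mm; above that the front leans back by 40 degrees from the vertical and carries the sliding window.
- window (a joint): Travel of the sliding window up the slope, in m: 0 is shut, 0.15 the upper stop; it starts up to 0.025 open. Up the slope means 40 degrees back from the vertical: each 10 mm of travel lifts it 7.7 mm and carries it 6.4 mm towards the terrarium's back. Counterweighted: it takes about 3 to 5 N, slightly damped, and it stays where it is left.
- lip_mid (a point): Middle of the orange lip, the ledge along the window's lower edge: 340 mm long (along y), 16 mm thick (along z, from -8 to +8 mm), standing out about 37 mm square to the window pane. This point is 19 mm from its rounded outer edge, half-way along and half-way through its thickness. x points into the terrarium square to the sloping pane (so 40 degrees downward), y along the lip, z up the slope (the direction in which the window slides).
- lip_under (a point): Point midway along the lip on its underside, 6 mm in from its outer edge, where the lip's rounded outer bead is lowest along the slope (bead radius 6 mm): the place to push. Axes as for lip_mid. Free space beneath it down to the table: about 120 mm when shut; the upright front board begins about 25 mm farther in.
- lip: The orange lip itself, fixed to the window (underside, outer bead and ends). Origin and axes as lip_mid.
- lip_pad: Black rubber strip 24 mm wide and 4 mm thick on the top face of the lip, fixed to it; body origin at lip_mid, the strip itself at z = 4 to 8 mm. Fingers that press on this strip and on the orange lip at once are pinching.
- pointer (a joint): Setting of the green pointer along the slope, in m, on the same scale as window: when the window's travel equals this value, the lip's mid thickness is level with the pointer tip. It lies between 0.05 and 0.135 and is clamped stiffly.
- pointer_tip (a point): Tip of the green pointer, a cone on a clip on the right-hand stile of the frame (the terrarium's -y side); it points along +y at the end of the lip, 7 mm beyond it. Axes as for lip_mid: the lip is level when lip_mid is at z = 0 in this frame.
- dropper_bottle: Amber bottle 32 mm wide, 75 mm high, standing in front of the terrarium to the left; origin under its foot; it must stay where it stands
- feed_tin: Tin 60 mm wide, 75 mm high, yellow band, in front of the terrarium to the right; origin under its foot; it must stay where it stands
- brush: Brush 150 mm long lying on the table in front of the terrarium, 20 mm high; origin under its middle, x along it; it must stay where it stands
- slide_box: Open blue box for slides, 100 x 70 x 30 mm, on the left; origin under its middle; it must stay where it stands
- sample_jar: Green glass jar 68 mm wide, 100 mm high, on the left; origin under its foot; it must stay where it stands
- petri_dish: Glass dish 90 mm wide, 16 mm high, on the right; origin under its middle; it must stay where it stands
- beaker: Glass beaker 70 mm wide, 90 mm high, on the right; origin under its foot; it must stay where it stands

How it is judged:
By the outcome, as a careful person would: the job done as asked, in the order asked, and still so for the second after the job is handed in, with the robot touching nothing.
It also fails if it takes over 42 s, if anything falls off the work surface, if the arm or the gripper's body presses on something with over 40 N, if the wrist force passes 120 N, or if a joint passes its speed limit or range.

## Working session

There is one attempt and no reset: what is moved stays moved. The work goes in short steps, Python scripts to look and compute and a shell command to move; the robot and the scene stay as the last step left them, time stands still between calls to the robot, and variables do not carry over. Pictures are saved under pics/ and viewed, and the job is handed in when it is done.

```bash
ls; mkdir -p pics
python3 - <<'E'
from bench import status, viewer, r
import cv2
print(status.sense()); print([a for a in dir(r) if a[0]!='_'])
for n in("scene","top","wrist"):
    s=viewer.snapshot(n); cv2.imwrite(f"pics/{n}0.png",cv2.cvtColor(s["img"],cv2.COLOR_RGB2BGR))
    print(n,{k:v for k,v in s.items() if k!="img"})
E
```

```text
pics
{'time': 0.0, 'joint_pos': array([-8.21854705e+01,  7.51591102e+00,  8.53306337e+01, -3.24719095e-04,
        8.72627166e+01, -4.89129036e+00]), 'qd': array([ 0.06089247,  0.04410768, -0.05579065,  0.09664883,  0.03596106,
        0.03954034]), 'joint_efforts': array([-2.15519399e-04, -5.69409370e+01, -5.00550413e+01, -2.38590437e-04,
        1.50835735e-02, -2.23425741e-05]), 'tool_pos': array([ 131.9168679 , -584.6581187 ,  190.22317225]), 'tcp_rot': array([-1.79891109e+02, -8.99306960e-03,  1.27058272e+01]), 'ft_force': array([-0.15386571,  0.80216853,  0.09169705]), 'wrist_torque': array([-0.02446488,  0.00417102,  0.04594883]), 'finger_gap': 85.67133568625722}
['PlanningError', 'grip_depth']
scene {'fx': 407.1303793935521, 'fy': 407.1303793935521, 'cx': 252.5659223301662, 'cy': 200.66278182647406, 'R': array([[-0.96302152,  0.26851884,  0.02207211],
       [ 0.14425063,  0.5830634 , -0.79951788],
       [-0.22755506, -0.76676901, -0.60023661]]), 't': array([ 537.4306608 ,   17.24713746, 1534.63941788])}
top {'fx': 491.27730013097823, 'fy': 491.27730013097823, 'cx': 261.31353189492046, 'cy': 190.23748478022904, 'R': array([[-0.02979096, -0.99949254, -0.01127686],
       [-0.99101662,  0.03100614, -0.1300949 ],
       [ 0.13037853,  0.00729991, -0.99143742]]), 't': array([   8.49952125,  563.84994034, 1573.71995276])}
wrist {'fx': 295.840813841704, 'fy': 295.840813841704, 'cx': 257.957638674073, 'cy': 195.60512845985443, 'hand_eye': array([[-8.56904829e-04, -9.48159157e-01, -3.17794712e-01,
         8.24254401e+01],
       [ 9.99999604e-01, -8.88268557e-04, -4.62075802e-05,
        -1.68286514e-01],
       [-2.38474910e-04, -3.17794626e-01,  9.48159543e-01,
        -1.82140480e+02],
       [ 0.00000000e+00,  0.00000000e+00,  0.00000000e+00,
         1.00000000e+00]])}
```

View pics/scene0.png

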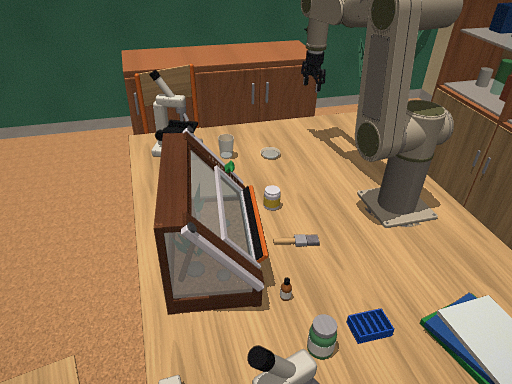

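View pics/top0.png

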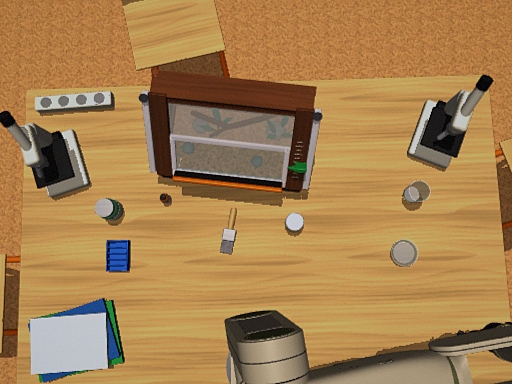

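View pics/wrist0.png

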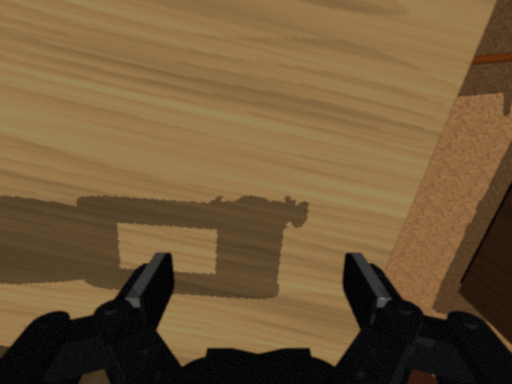

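Only slide and twist are available, so the tool stays vertical. I'll push the bead with the front faces of the closed fingertips. First I'll look closer at the lip and the pointer.

```bash
cat > h.py <<'E'
import numpy as np, cv2
from bench import status, viewer
from scipy.spatial.transform import Rotation as Ro
def snap(n):
    st=status.sense(); s=viewer.snapshot(n)
    if n=="wrist":
        T=np.eye(4); T[:3,:3]=Ro.from_euler('xyz',st['tcp_rot'],degrees=True).as_matrix(); T[:3,3]=st['tool_pos']
        C=T@s['hand_eye']; s['R']=C[:3,:3].T; s['t']=-s['R']@C[:3,3]
    return s
def ray(s,uv):
    d=np.array([(uv[0]-s['cx'])/s['fx'],(uv[1]-s['cy'])/s['fy'],1]); o=-s['R'].T@s['t']; d=s['R'].T@d
    return o,d/np.linalg.norm(d)
def proj(s,X):
    p=s['R']@np.asarray(X,float)+s['t']; return np.array([s['fx']*p[0]/p[2]+s['cx'],s['fy']*p[1]/p[2]+s['cy']])
def tri(a,ua,b,ub):
    o,d=ray(a,ua);p,e=ray(b,ub)
    A=np.c_[d,-e]; k=np.linalg.lstsq(A,p-o,rcond=None)[0]
    P=o+k[0]*d;Q=p+k[1]*e; return (P+Q)/2,np.linalg.norm(P-Q)
def onz(s,uv,z):
    o,d=ray(s,uv); return o+d*(z-o[2])/d[2]
def save(n,img,crop=None,k=1):
    if crop: x0,y0,x1,y1=crop; img=img[y0:y1,x0:x1]
    cv2.imwrite('pics/'+n,cv2.resize(cv2.cvtColor(img,cv2.COLOR_RGB2BGR),None,fx=k,fy=k,interpolation=cv2.INTER_NEAREST))
def orange(s):
    h=cv2.cvtColor(s['img'],cv2.COLOR_RGB2HSV); return cv2.inRange(h,(5,200,130),(16,255,255))
def green(s):
    h=cv2.cvtColor(s['img'],cv2.COLOR_RGB2HSV); return cv2.inRange(h,(50,150,50),(75,255,255))
E
python3 - <<'E'
from h import *
for n,c in(("top",(130,60,340,260)),("scene",(150,120,350,310))):
    s=snap(n); save(n+"1.png",s['img'],c,3.6 if n=="top" else 3)
    for nm,f in(("or",orange),("gr",green)):
        m=f(s); N,L,S,C=cv2.connectedComponentsWithStats(m)
        for i in range(1,N):
            if S[i,4]>8:
                p=cv2.findNonZero((L==i).astype('uint8'))[:,0]
                print(n,nm,S[i],C[i], 'L',p[p[:,0].argmin()],'R',p[p[:,0].argmax()],'T',p[p[:,1].argmin()],'B',p[p[:,1].argmax()])
E
```

```text
top or [223  63   4  13  15] [224.46666667  69.4       ] L [223  63] R [226  74] T [223  63] B [225  75]
top or [495 149   7   7  36] [497.88888889 152.19444444] L [495 151] R [501 151] T [499 149] B [495 155]
top or [173 176 109  16 415] [227.00481928 183.95662651] L [173 176] R [281 188] T [173 176] B [272 191]
top or [  6 256  14   6  70] [ 13.15714286 258.84285714] L [  6 260] R [ 19 256] T [ 16 256] B [  7 261]
top gr [288 162  18  11 142] [298.22535211 167.25352113] L [288 167] R [305 163] T [296 162] B [297 172]
top gr [105 301  16  51 203] [112.5270936  320.37438424] L [105 302] R [120 348] T [106 301] B [120 351]
top gr [ 43 314  11   3  14] [ 48.14285714 315.21428571] L [ 43 316] R [ 53 314] T [ 51 314] B [ 43 316]
top gr [109 354  14  11  86] [115.80232558 360.25581395] L [109 360] R [122 359] T [121 354] B [109 364]
top gr [ 68 371  17   4  24] [ 76.08333333 372.20833333] L [ 68 374] R [ 84 371] T [ 77 371] B [ 68 374]
top gr [ 39 374   4   8  20] [ 40.15 377.55] L [ 39 374] R [ 42 380] T [ 39 374] B [ 40 381]
scene or [191  81   3  10  17] [192.17647059  85.58823529] L [
[... 200 characters left out ...]
.22222222] L [192  97] R [194  96] T [193  92] B [192  97]
scene or [193  99   3   9  13] [193.84615385 102.76923077] L [193  99] R [195 107] T [193  99] B [194 107]
scene or [249 186  19  72 292] [258.10616438 221.70547945] L [249 186] R [267 252] T [249 186] B [262 257]
scene gr [225 161   9  12  71] [229.21126761 166.91549296] L [225 166] R [233 163] T [231 161] B [227 172]
scene gr [421 312  16  16  66] [426.96969697 318.57575758] L [421 320] R [436 312] T [435 312] B [424 327]
scene gr [433 336   6   5   9] [435.66666667 337.77777778] L [433 337] R [438 339] T [434 336] B [438 340]
scene gr [446 350  44  34 239] [469.05020921 369.13807531] L [446 350] R [489 383] T [446 350] B [479 383]
```

```bash
sleep 0
```

```text
(no output)
```

View pics/top1.png

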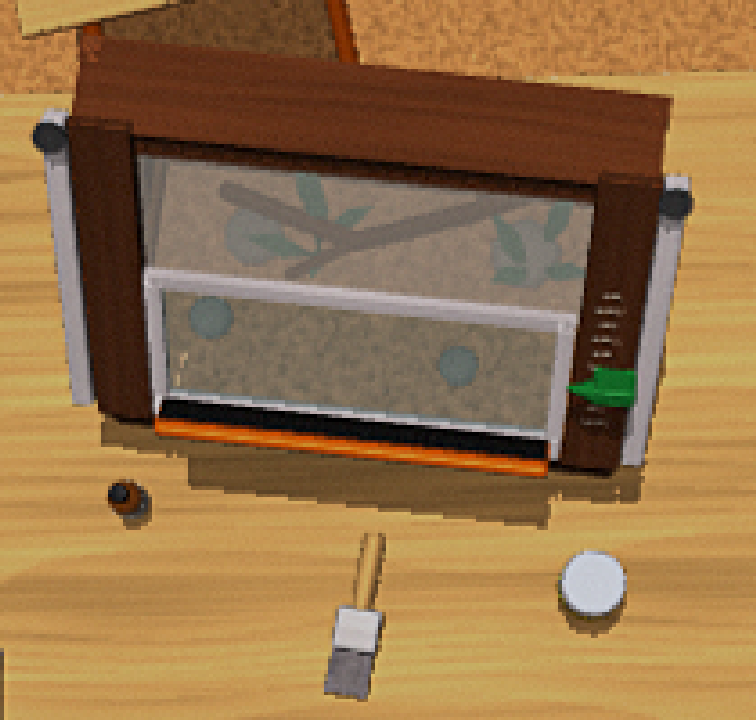

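View pics/scene1.png

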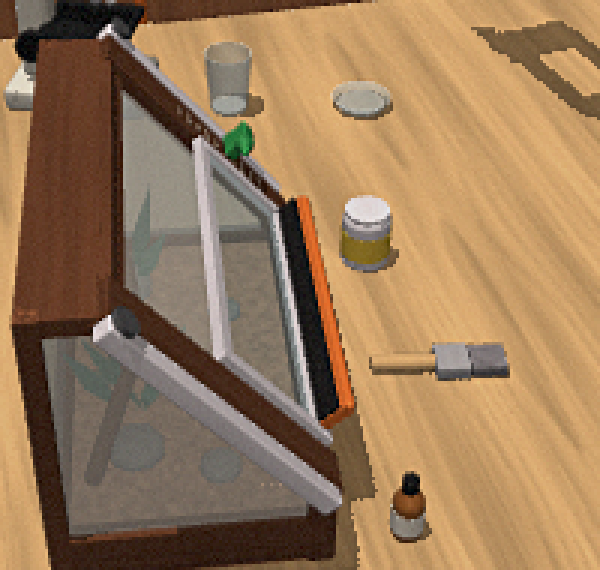

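Run:
```python
from h import *
a=snap("top");b=snap("scene")
L,e1=tri(a,(174.4,175.8),b,(260.7,257.3)); Rr,e2=tri(a,(282.2,187.8),b,(248.7,186)); P,e3=tri(a,(287.2,167.5),b,(227,172.7))
print(L,e1,Rr,e2,P,e3,np.linalg.norm(L-Rr))
y=L-Rr;y[2]=0;y/=np.linalg.norm(y);yaw=np.degrees(np.arctan2(-y[0],y[1]));print("yaw",yaw)
f=np.array([y[1],-y[0],0]);s,c=np.sin(np.radians(40)),np.cos(np.radians(40))
up=np.array([0,0,c])+s*f; inn=c*f-np.array([0,0,s])
mid=(L+Rr)/2+12*inn-8*up
print("mid",mid,"ptr rel lip (in,y,up)",(P-mid)@inn,(P-mid)@y,(P-mid)@up)
bead=mid-13*inn-8*up; print("under",bead)
# brush etc
for n,uv in(("brushtop",(130+372/3.6,60+535/3.6)),("brushend",(130+347/3.6,60+697/3.6)),("bottle",(130+125/3.6,60+495/3.6)),("tin",(130+593/3.6,60+583/3.6))):
    print(n,onz(a,uv,{'b':75,'t':75}[n[0]] if n[1]!='r' else 15))
print((174.4+282.2)/2)
for k,X in(("mid",mid),("under",bead)): print(k,proj(a,X),proj(b,X))
```

```text
[607.94644463 259.31053867 124.62462255] 3.8819096453520747 [555.69208026 -73.5364728  130.97131783] 2.8654558871912745 [617.93483448 -91.71780838 180.88942583] 13.938928014636874 336.98357850872685
yaw -8.922162510854022
mid [585.82048687  92.25887216 113.95616332] ptr rel lip (in,y,up) 3.137330902858465 -176.76985793421366 90.00770198148021
under [570.90232964  94.60090557 116.18404671]
brushtop [508.32348486  85.82337457  15.        ]
brushend [361.34216865 111.84725921  15.        ]
bottle [545.06698912 300.76576747  75.        ]
tin [ 454.16669919 -111.86651008   75.        ]
228.3
mid [228.58397008 181.07752364] [252.74701389 221.44679949]
under [227.88015911 185.7190549 ] [257.59872048 220.6144522 ]
```

```bash
python3 -m crank '{"slide":[[0,0,0],[0,0,0],[0,0,0],[0.02,-0.04,0],[0.02,-0.04,0],[0.02,-0.04,0],[0.02,-0.04,0],[0.02,-0.04,0]],"twist":[0.126,0.126,0.125,0,0,0,0,0]}' 1 20
```

```text
time: 1.15
tool_pos: [262.4, -401.7, 191.4]
tcp_rot: [180.0, -0.0, -8.9]
ft_force: [0.3, -0.2, 0.0]
finger_gap: -0.1
```

```bash
python3 -m crank '{"slide":[[0.013,-0.045,0],[0.013,-0.045,0],[0.013,-0.045,0],[0.013,-0.045,0],[0.013,-0.045,0],[0.013,-0.045,0],[0.013,-0.045,0],[0.013,-0.045,0]],"twist":[0,0,0,0,0,0,0,0]}'
python3 -m crank '{"slide":[[0.013,-0.045,0],[0.013,-0.045,0],[0.013,-0.045,0],[0.013,-0.045,0],[0,0,0],[0,0,0]],"twist":[0,0,0,0,0,0]}'
python3 - <<'E'
from h import *
w=snap("wrist");save("w1.png",w['img'],None,1.5)
a=snap("top");save("top2.png",a['img'],(130,60,340,260),3)
E
```

```text
time: 1.95
tool_pos: [420.7, -61.7, 191.7]
tcp_rot: [180.0, -0.1, -8.9]
ft_force: [1.0, -1.1, 0.4]
finger_gap: 0.3
time: 2.55
tool_pos: [499.1, 107.1, 190.9]
tcp_rot: [180.0, 0.1, -8.7]
ft_force: [0.2, -0.4, 0.0]
finger_gap: 0.2
```

View pics/w1.png

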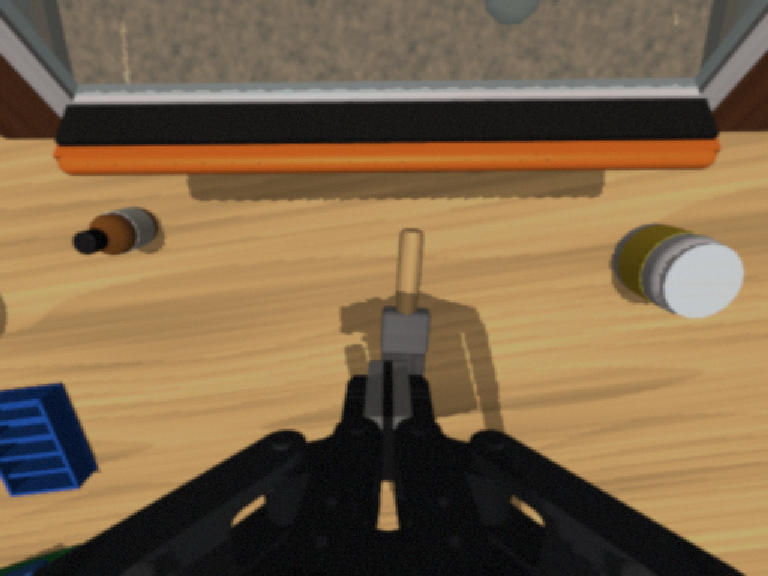

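View pics/top2.png

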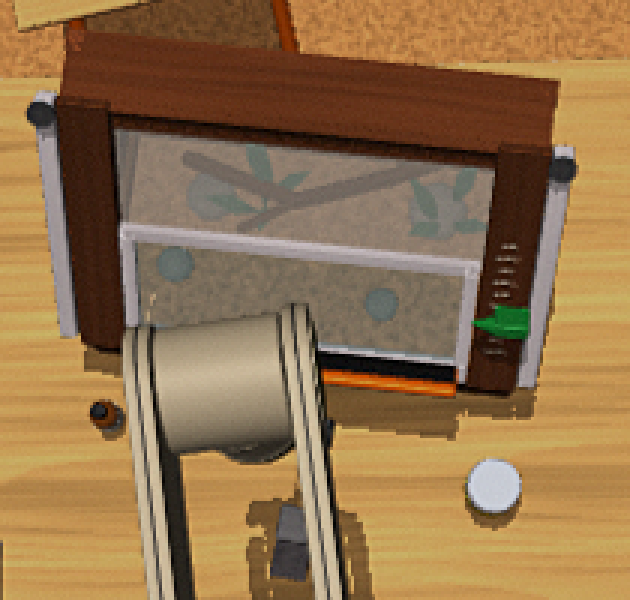

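The wrist view shows the lip from (57,150) to (718,150), centred on the fingers at u≈388 and parallel to the jaws. Next I'll check the lip estimate against this view.

```bash
cat >> h.py <<'E'
yaw=np.radians(-9.0); F=np.array([np.cos(yaw),np.sin(yaw),0]);Y=np.array([-np.sin(yaw),np.cos(yaw),0]);Z=np.array([0,0,1.])
s4,c4=np.sin(np.radians(40)),np.cos(np.radians(40)); UP=s4*F+c4*Z; IN=c4*F-s4*Z
E
python3 - <<'E'
from h import *
w=snap("wrist")
mid=np.array([585.8,92.3,114])
for n,l in(("strip L",(-12,170,8)),("strip R",(-12,-170,8)),("strip backL",(12,170,8)),("beadfront",(-13-6*.766,0,-2-6*.64)),("beadcen",(-13,0,-2))):
    print(n,proj(w,mid+l[0]*IN+l[1]*Y+l[2]*UP)*1.5)
m=orange(w); 
for u in(60,150,258,350,450):
    v=np.nonzero(m[60:160,u])[0]; print(u,(v.min()+60)*1.5,(v.max()+61)*1.5)
E
```

```text
strip L [ 61.7254077  141.55092837]
strip R [711.25965303 142.02856734]
strip backL [ 73.5758681 105.9366719]
beadfront [386.72879685 167.2932801 ]
beadcen [386.73475744 155.85102206]
60 147.0 175.5
150 145.5 172.5
258 144.0 171.0
350 141.0 168.0
450 139.5 166.5
```

```bash
python3 -m crank '{"slide":[[0,0,0.04],[0.015,0,0.042],[0.015,0,0],[0.01,0,0],[0,0,0]],"twist":[0,0,0,0,0]}'
python3 - <<'E'
from h import *
w=snap("wrist");save("w2.png",w['img'],None,1.5)
a=snap("scene");save("sc2.png",a['img'],(170,120,320,270),4)
E
```

```text
time: 3.2
tool_pos: [540.4, 98.8, 110.5]
tcp_rot: [-180.0, -0.1, -9.0]
ft_force: [0.8, 0.2, 0.6]
finger_gap: -0.1
```

View pics/w2.png

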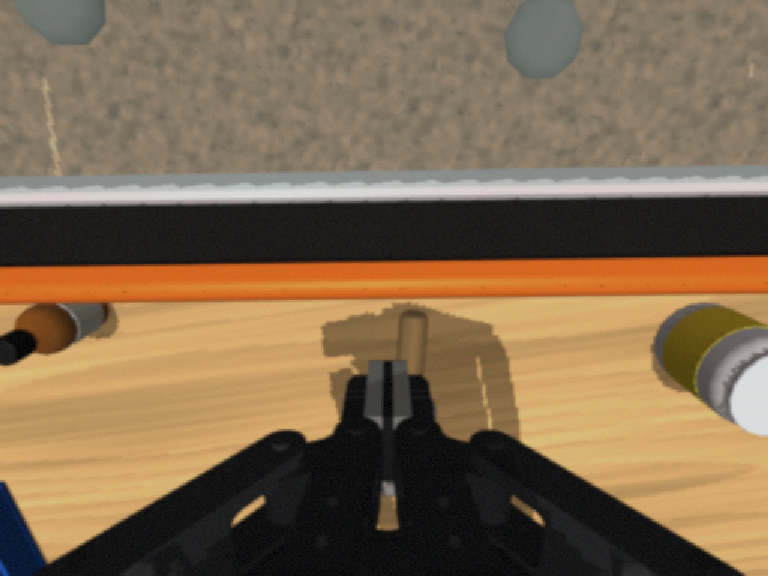

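View pics/sc2.png

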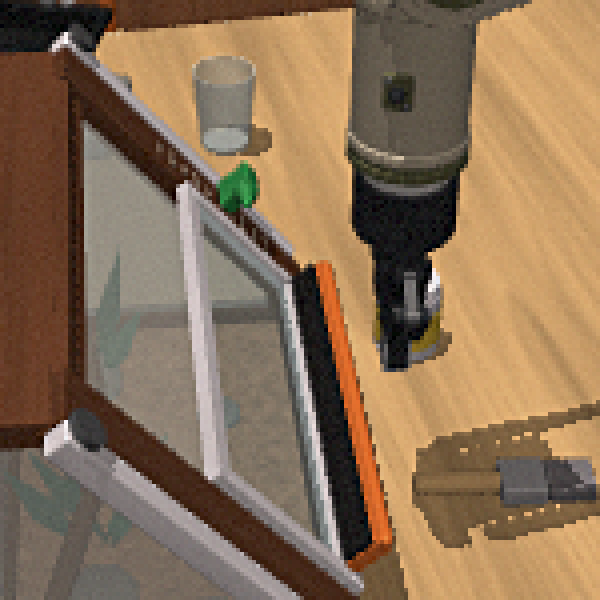

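Fingers are closed, level with the bead and about 18 mm short of it. Before pushing I'll get the pointer setting by intersecting each view's tip ray with the slope line.

```bash
cat >> h.py <<'E'
def fit_t(s,uv,base,d):
    # t so that base+t*d projects nearest uv
    from scipy.optimize import least_squares
    q=least_squares(lambda t:proj(s,base+t[0]*d)-uv,[50.]); return q.x[0],q.fun
E
python3 - <<'E'
from h import *
a=snap("top");b=snap("scene")
mid=np.array([585.8,92.3,114])
for n,s,uv in(("top",a,(287.7,167.5)),("scene",b,(227.5,172.5))):
    print(n,fit_t(s,np.array(uv),mid-177*Y,UP))
# cone base to tip appearance
for t in(60,75,90): print(t,proj(a,mid-177*Y+t*UP),proj(b,mid-177*Y+t*UP))
# lip R end 
print(proj(a,mid-170*Y),proj(b,mid-170*Y))
save("p_sc.png",b['img'],(205,145,265,205),10);save("p_top.png",a['img'],(255,145,325,205),10)
E
```

```text
top (np.float64(84.25878660065345), array([-0.01696061, -0.00242894]))
scene (np.float64(96.36767960052123), array([ 1.09742229, -1.1597011 ]))
60 [286.80999253 173.59381776] [235.64524317 178.00963382]
75 [287.34754124 169.84026261] [232.76236527 175.28157382]
90 [287.89251224 166.03487962] [229.84584009 172.52167348]
[282.50320608 187.83157828] [247.06268241 189.78727898]
```

```bash
sleep 0
```

```text
(no output)
```

View pics/p_sc.png

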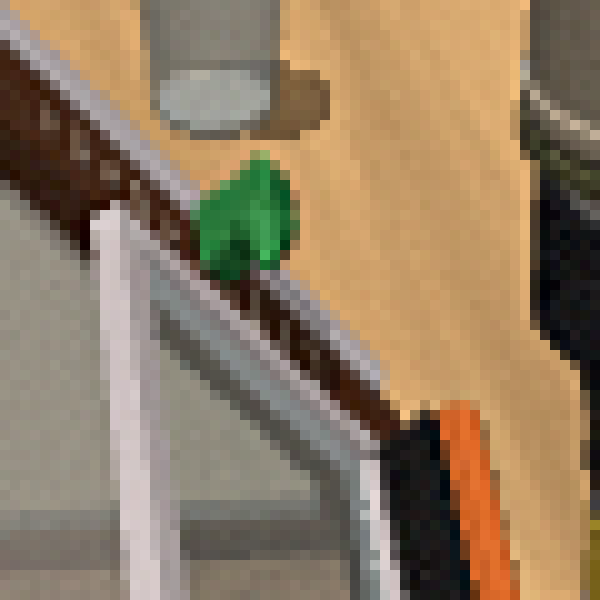

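View pics/p_top.png

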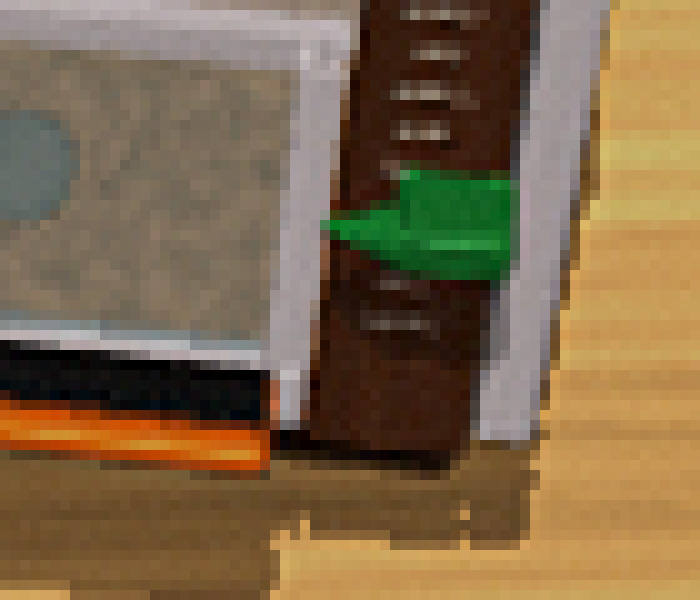

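Both views agree on roughly 84 mm of travel still to go: top tip pixel (287.5,167.5), scene tip near (232,172). Now I'll make contact.

```bash
python3 -m crank '{"slide":[[0.007,0,0],[0.006,0,0],[0,0,0]],"twist":[0,0,0]}'
python3 -m crank '{"slide":[[0.002,0,0],[0,0,0]],"twist":[0,0]}'
python3 -m crank '{"slide":[[0.002,0,0],[0,0,0]],"twist":[0,0]}'
```

```text
time: 3.7
tool_pos: [552.6, 98.0, 109.6]
tcp_rot: [-180.0, -0.0, -8.9]
ft_force: [-0.3, -0.3, -0.4]
finger_gap: -0.2
time: 3.9
tool_pos: [553.8, 97.7, 109.2]
tcp_rot: [180.0, 0.0, -8.9]
ft_force: [-0.2, -0.8, -0.0]
finger_gap: 0.4
time: 4.1
tool_pos: [555.7, 97.4, 109.3]
tcp_rot: [180.0, -0.0, -8.9]
ft_force: [-0.4, -0.4, 0.4]
finger_gap: -0.1
```

```bash
python3 -m crank '{"slide":[[0.002,0,0],[0,0,0]],"twist":[0,0]}'
python3 -m crank '{"slide":[[0.002,0,0],[0,0,0]],"twist":[0,0]}'
python3 -c "
from h import *
save('w3.png',snap('wrist')['img'],None,1.5)"
```

```text
time: 4.3
tool_pos: [557.8, 97.1, 109.3]
tcp_rot: [-180.0, -0.0, -8.9]
ft_force: [-0.1, -0.1, -0.2]
finger_gap: 0.1
time: 4.5
tool_pos: [559.8, 96.8, 109.3]
tcp_rot: [-180.0, -0.0, -8.9]
ft_force: [0.9, -0.1, 0.7]
finger_gap: 0.2
```

View pics/w3.png

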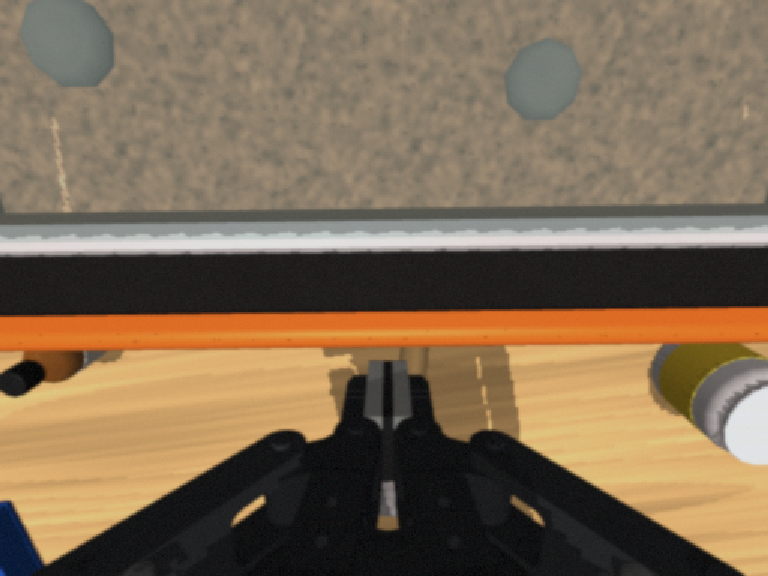

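```bash
for i in 1 2 3; do python3 -m crank '{"slide":[[0.002,0,0],[0,0,0]],"twist":[0,0]}'; done
```

```text
time: 4.75
tool_pos: [561.8, 96.5, 109.3]
tcp_rot: [-180.0, -0.0, -8.9]
ft_force: [-0.0, -0.1, -0.4]
finger_gap: -0.3
time: 4.95
tool_pos: [563.8, 96.1, 109.3]
tcp_rot: [-180.0, -0.0, -8.9]
ft_force: [-0.5, 0.5, 0.6]
finger_gap: -0.2
time: 5.15
tool_pos: [565.7, 95.8, 109.3]
tcp_rot: [180.0, -0.0, -8.9]
ft_force: [-0.4, 0.2, 0.8]
finger_gap: -0.1
```

```bash
python3 -c "
from h import *
save('w4.png',snap('wrist')['img'],(150,180,370,300),3)
save('sc4.png',snap('scene')['img'],(210,160,310,260),6)"
```

```text
(no output)
```

View pics/w4.png

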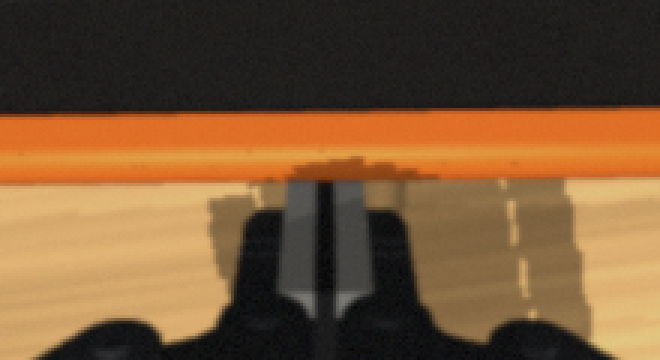

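View pics/sc4.png

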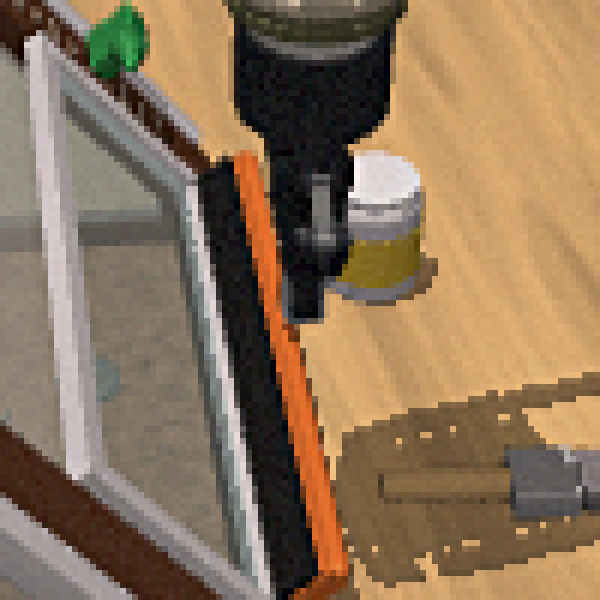

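```bash
for i in 1 2 3; do python3 -m crank '{"slide":[[0.002,0,0],[0,0,0]],"twist":[0,0]}'; done;  python3 -c "
from h import *
save('w5.png',snap('wrist')['img'],(150,180,370,300),3)"
```

```text
time: 5.45
tool_pos: [567.7, 95.5, 109.3]
tcp_rot: [180.0, -0.0, -8.9]
ft_force: [0.2, -0.3, 0.3]
finger_gap: -0.1
time: 5.65
tool_pos: [569.7, 95.2, 109.4]
tcp_rot: [-180.0, -0.0, -8.9]
ft_force: [-0.0, -0.1, 0.1]
finger_gap: -0.1
time: 5.85
tool_pos: [571.7, 94.9, 109.3]
tcp_rot: [-180.0, -0.0, -8.9]
ft_force: [-0.4, 0.4, 0.1]
finger_gap: -0.1
```

View pics/w5.png

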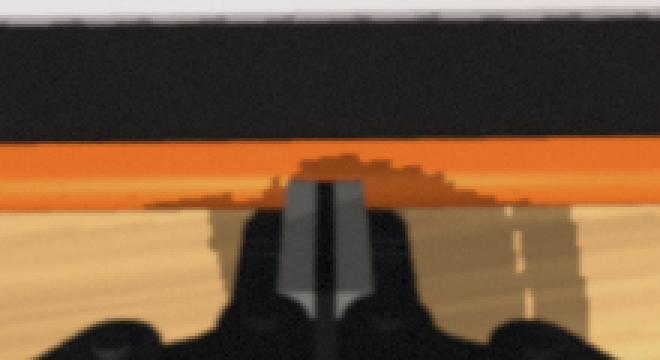

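The fingertip is drawn over the lip with no contact force, so the lip is farther away or lower than I estimated. I'll re-triangulate its lines from two wrist views.

Run:
```python
from h import *
w=snap("wrist");st=status.sense();T=st['tool_pos']
print(T,"tcp px",proj(w,T),"front11",proj(w,T+11*F))
import copy
R=w['R']; C=-R.T@w['t']; off=C-T
w1=dict(w); w1['t']=-R@(np.array([499.1,107.1,190.9])+off)
w2=dict(w); w2['t']=-R@(np.array([540.4,98.8,110.5])+off)
def edges(img,u):
    m=orange(dict(img=img))[:,u]; v=np.nonzero(m)[0]; return v.min(),v.max()+1
i1=cv2.cvtColor(cv2.imread('pics/w1.png'),cv2.COLOR_BGR2RGB)[1::3,1::3]; print(i1.shape)
def ed(p): 
    im=cv2.resize(cv2.cvtColor(cv2.imread(p),cv2.COLOR_BGR2RGB),(512,384),interpolation=cv2.INTER_NEAREST); return im
def pln(s,v,u=230):  # ray in (F,Z) plane
    o,d=ray(s,(u,v)); return o,d
E1=edges(ed('pics/w1.png'),230);E2=edges(ed('pics/w2.png'),230);E3=edges(w['img'],230); print(E1,E2,E3)
for nm,k in(("strip line",0),("bead tangent",1)):
  for (sa,ea),(sb,eb) in(((w1,E1),(w,E3)),((w1,E1),(w2,E2))):
    o,d=ray(sa,(258,ea[k]));p,e=ray(sb,(258,eb[k]))
    A=np.array([[d@F,-(e@F)],[d[2],-e[2]]]); q=np.linalg.solve(A,[(p-o)@F,p[2]-o[2]])
    X=o+q[0]*d; print(nm,"f rel tcp",(X-T)@F,"z",X[2])
```

```text
[571.47927972  94.94028876 109.26921672] tcp px [258.58691629 225.69963309] front11 [258.61486139 210.44654691]
(192, 256, 3)
(np.int64(96), np.int64(114)) (np.int64(176), np.int64(198)) (np.int64(227), np.int64(249))
strip line f rel tcp 9.33662083990141 z 131.77079016647028
strip line f rel tcp 9.333444439355189 z 133.92918996440272
bead tangent f rel tcp -3.9707688631491336 z 134.07969105787902
bead tangent f rel tcp -4.0599224708989095 z 132.4346987829946
```

Run:
```python
from h import *
w=snap("wrist");b=snap("scene");T=status.sense()['tool_pos']
print("scene tip pred sc2",proj(b,[540.4,98.8,110.5]),"obs 268.7,212.5; sc4",proj(b,[565.7,95.8,109.3]),"obs 260.8,213.3")
for f in(-11,-5,0,5,11): print(f,[(z,round(proj(w,T+f*F+z*Z)[1],1)) for z in(0,10,20,30)])
save('sc5.png',b['img'],(220,170,300,240),8)
save('w6.png',w['img'],(180,200,340,320),5)
```

```text
scene tip pred sc2 [267.31156402 221.3338324 ] obs 268.7,212.5; sc4 [259.24596046 222.29753631] obs 260.8,213.3
-11 [(0, np.float64(240.5)), (10, np.float64(247.5)), (20, np.float64(255.3)), (30, np.float64(264.0))]
-5 [(0, np.float64(232.5)), (10, np.float64(239.2)), (20, np.float64(246.7)), (30, np.float64(255.0))]
0 [(0, np.float64(225.7)), (10, np.float64(232.2)), (20, np.float64(239.4)), (30, np.float64(247.3))]
5 [(0, np.float64(218.9)), (10, np.float64(225.0)), (20, np.float64(231.9)), (30, np.float64(239.5))]
11 [(0, np.float64(210.5)), (10, np.float64(216.3)), (20, np.float64(222.7)), (30, np.float64(229.9))]
```

View pics/sc5.png

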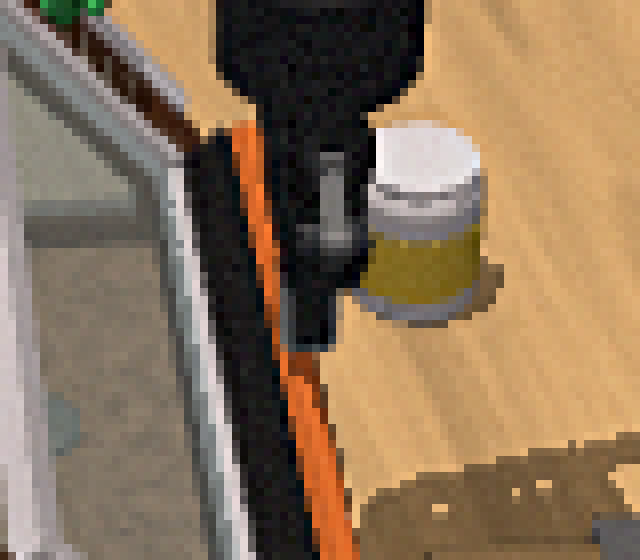

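View pics/w6.png

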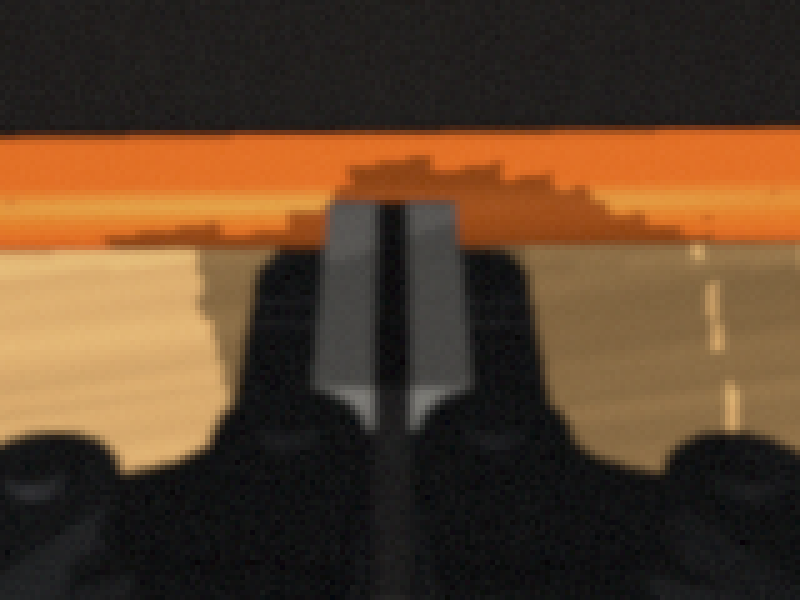

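Run:
```python
from h import *
w=snap("wrist");b=snap("scene");T=status.sense()['tool_pos']
for ub in((258.9,213.8),(255.8,213.5),(262,213.6)):
    X,e=tri(w,(258.5,240),b,ub); print((X-T)@F,(X-T)@Y,X[2]-T[2],e)
```

```text
0.008128546230565028 -0.8574011669984286 30.613012640123998 8.969476695653775
6.624719008423597 0.007538919905990811 35.515952260187134 1.454185877873741
-6.223432890698993 -1.7497257004467535 27.426356300640805 17.353140282412095
```

The triangulated front edge of the fingertips is at f=+6.6 mm, about 35 mm above the reported TCP. The tips are therefore hovering just above the lip's outer edge, touching nothing. I'll back off, then go about 32 mm lower.

```bash
python3 -m crank '{"slide":[[-0.015,0,0],[-0.015,0,0],[0,0,0.016],[0,0,0.016],[0,0,0]],"twist":[0,0,0,0,0]}'
python3 -m crank '{"slide":[[0.006,0,0],[0.006,0,0],[0,0,0]],"twist":[0,0,0]}'
python3 -c "
from h import *
save('w7.png',snap('wrist')['img'],(130,150,390,310),3)
save('sc7.png',snap('scene')['img'],(210,160,310,260),6)"
```

```text
time: 6.65
tool_pos: [539.5, 99.2, 73.3]
tcp_rot: [179.9, 0.3, -8.9]
ft_force: [-1.1, -0.0, 0.1]
finger_gap: -0.1
time: 6.95
tool_pos: [555.3, 97.5, 78.0]
tcp_rot: [-180.0, -0.1, -8.9]
ft_force: [0.8, 0.7, 0.6]
finger_gap: -0.2
```

View pics/w7.png

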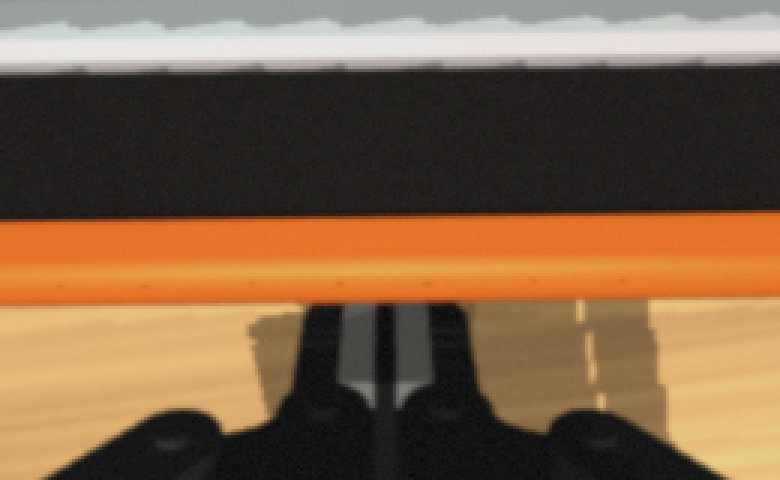

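View pics/sc7.png

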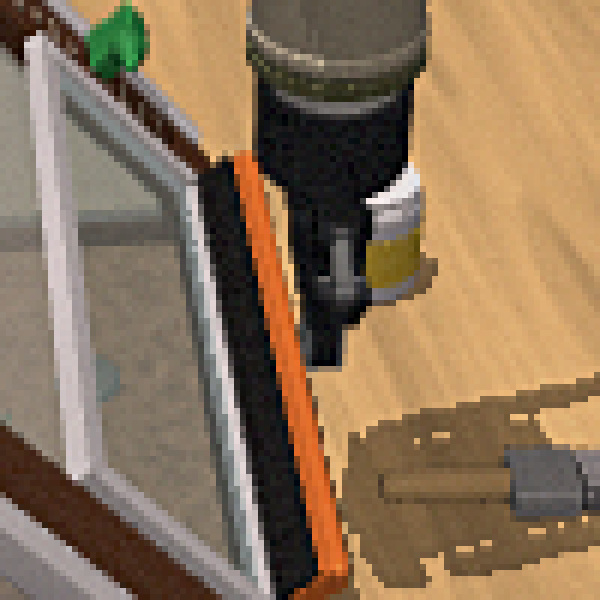

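The tips are now hidden behind the lip edge in the wrist view, so they're below it. Closing the gap.

```bash
for i in 1 2 3 4; do python3 -m crank '{"slide":[[0.002,0,0],[0,0,0]],"twist":[0,0]}' | egrep 'pos|force'; done
```

```text
tool_pos: [555.6, 97.5, 77.4]
ft_force: [-0.2, 0.5, 0.5]
tool_pos: [555.7, 97.5, 77.3]
ft_force: [-11.6, 0.3, 8.0]
tool_pos: [555.8, 97.4, 77.2]
ft_force: [-21.3, 2.0, 14.7]
tool_pos: [555.9, 97.4, 77.3]
ft_force: [-32.3, 2.2, 22.6]
```

Contact: about 32 N in x with 22 N upward on the tool. That looks like friction locking from a purely horizontal push. I'll ease off and check what is touching.

```bash
python3 -m crank '{"slide":[[-0.006,0,0],[0,0,0]],"twist":[0,0]}' | egrep 'pos|force'
python3 -c "
from h import *
w=snap('wrist');save('w8.png',w['img'],(130,150,390,310),3)
b=snap('scene');save('sc8.png',b['img'],(220,170,300,240),9)
T=status.sense()['tool_pos']
for f in(-11,0,7,11): print(f,[(z,proj(b,T+f*F+z*Z).round(1)) for z in(0,35,50,73)])
"
```

```text
tool_pos: [555.4, 97.6, 77.4]
ft_force: [0.1, 0.5, -0.7]
-11 [(0, array([265.5, 229.7])), (35, array([265.9, 221.2])), (50, array([266.1, 217.4])), (73, array([266.5, 211.6]))]
0 [(0, array([262. , 229.9])), (35, array([262.4, 221.4])), (50, array([262.6, 217.6])), (73, array([262.9, 211.8]))]
7 [(0, array([259.8, 230. ])), (35, array([260.2, 221.5])), (50, array([260.4, 217.8])), (73, array([260.6, 211.9]))]
11 [(0, array([258.6, 230.1])), (35, array([258.9, 221.6])), (50, array([259.1, 217.8])), (73, array([259.3, 212. ]))]
```

View pics/sc8.png

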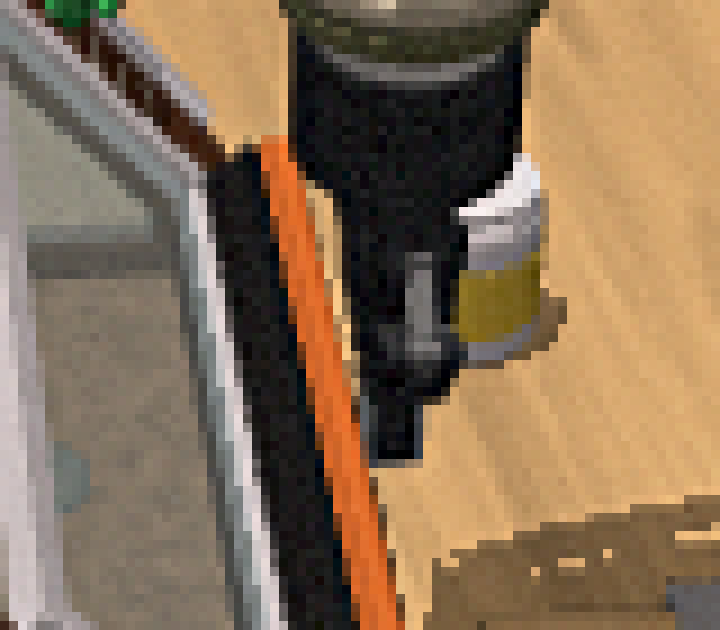

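View pics/w8.png

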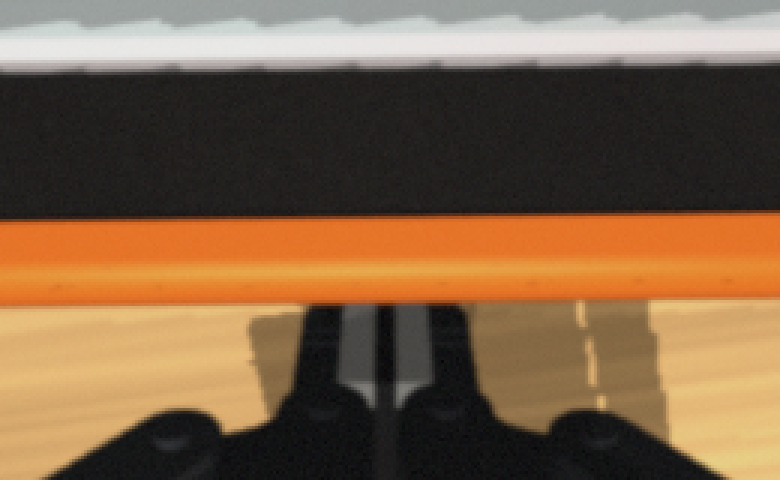

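```bash
python3 -m crank '{"slide":[[0.0032,0,-0.0038],[0.0032,0,-0.0038],[0.0032,0,-0.0038],[0.0032,0,-0.0038]],"twist":[0,0,0,0]}' | egrep 'pos|force'
python3 -c "
from h import *
w=snap('wrist');save('w9.png',w['img'],(130,150,390,310),3)
b=snap('scene');save('sc9.png',b['img'],(210,150,310,250),6)
"
```

```text
tool_pos: [568.3, 95.5, 92.6]
ft_force: [-4.1, 1.7, -1.2]
```

View pics/sc9.png

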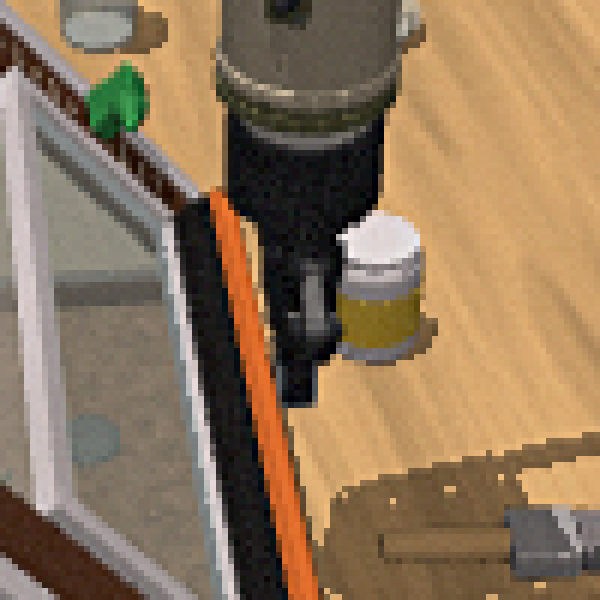

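View pics/w9.png

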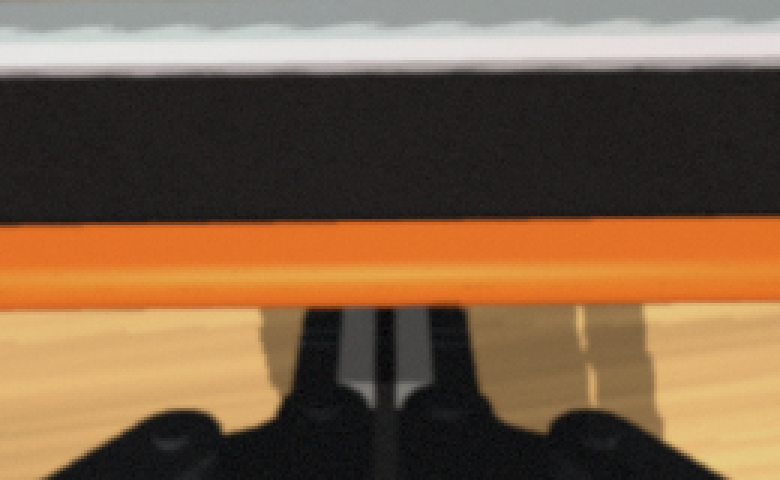

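The window rises with the fingers: the lip stays fixed in the wrist view at v≈305, with about 4 N. Continuing up the slope.

```bash
python3 -m crank '{"slide":[[0.0032,0,-0.0038],[0.0032,0,-0.0038],[0.0032,0,-0.0038],[0.0032,0,-0.0038],[0.0032,0,-0.0038],[0.0032,0,-0.0038],[0.0032,0,-0.0038],[0.0032,0,-0.0038]],"twist":[0,0,0,0,0,0,0,0]}' | egrep 'time|pos|force'
python3 -m crank '{"slide":[[0.0032,0,-0.0038],[0,0,0]],"twist":[0,0]}' | egrep 'time|pos|force'
python3 - <<'E'
from h import *
a=snap("top");b=snap("scene");w=snap("wrist");save('w10.png',w['img'],None,1.5)
save("sc10.png",b['img'],(205,140,285,220),7);save("top10.png",a['img'],(245,130,325,190),9)
E
```

```text
time: 9.45
tool_pos: [593.6, 91.8, 123.1]
ft_force: [-5.6, 3.9, -0.6]
time: 9.65
tool_pos: [597.7, 91.2, 127.7]
ft_force: [-3.9, 2.3, 2.6]
```

View pics/top10.png

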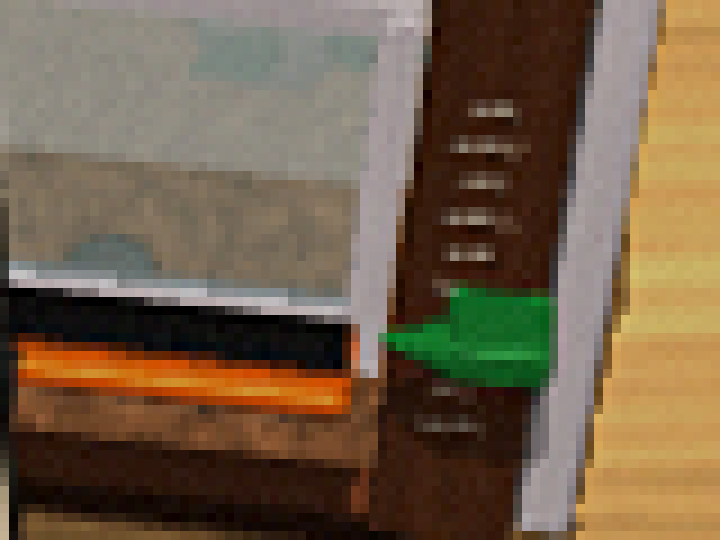

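View pics/sc10.png

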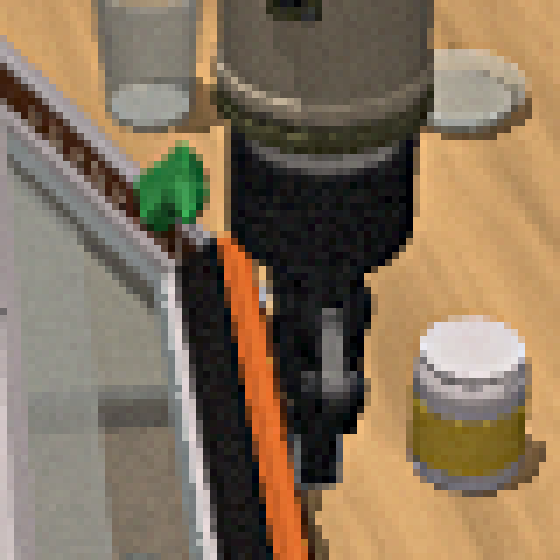

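View pics/w10.png

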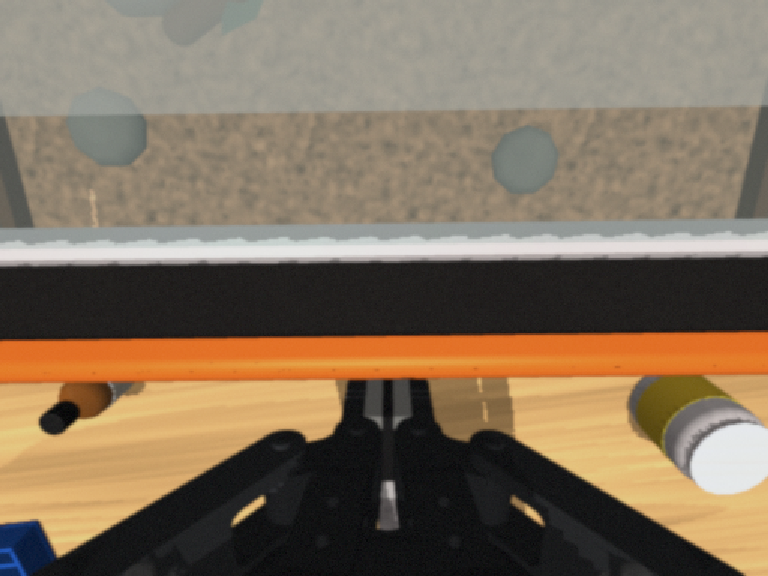

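Run:
```python
from h import *
a=snap("top");b=snap("scene")
mid=np.array([585.8,92.3,114])
print("ptr top",fit_t(a,np.array([287.4,167.6]),mid-177*Y,UP))
for nm,l,uv in(("front",(-12,-170,8),(284.0,171.1)),("back",(12,-170,8),(284.0,166.1))):
    print(nm,fit_t(a,np.array(uv),mid+l[0]*IN+l[1]*Y+l[2]*UP,UP))
for nm,l,uv in(("front0",(-12,-170,8),(282.2,187.8)),): print(nm,fit_t(a,np.array(uv),mid+l[0]*IN+l[1]*Y+l[2]*UP,UP))
```

```text
ptr top (np.float64(83.70732643874751), array([0.26297702, 0.03766108]))
front (np.float64(70.50880273487495), array([0.8903613, 0.123851 ]))
back (np.float64(69.90133447501773), array([1.41720786, 0.19673146]))
front0 (np.float64(2.7868200790123336), array([0.37728847, 0.05248045]))
```

About 13.5 mm to go. I'll push another 8, then back off and look at the lip end and pointer up close with the wrist camera.

```bash
python3 -m crank '{"slide":[[0.0026,0,-0.0031],[0.0026,0,-0.0031],[0,0,0]],"twist":[0,0,0]}' | egrep 'time|pos|force'
python3 -m crank '{"slide":[[-0.01,0,0],[-0.03,0,0],[-0.01,0.045,0],[0,0.048,0],[0,0.048,-0.02],[0,0,-0.02],[0,0,0]],"twist":[0,0,0,0,0,0,0]}' | egrep 'time|pos|force'
python3 - <<'E'
from h import *
w=snap("wrist");save('w11.png',w['img'],None,1.5)
E
```

```text
time: 10.2
tool_pos: [602.1, 89.9, 133.2]
ft_force: [-3.5, -1.3, -0.6]
time: 10.9
tool_pos: [532.9, -41.2, 176.0]
ft_force: [1.0, 0.4, 0.6]
```

View pics/w11.png

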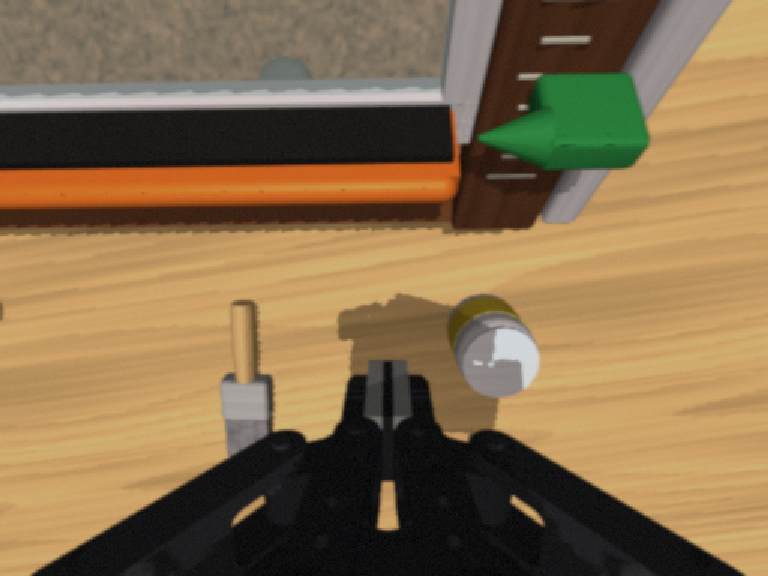

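A clear view: pointer tip at (480,138), strip corners at (451,106) and (451,163).

Run:
```python
from h import *
w=snap("wrist")
mid=np.array([585.8,92.3,116])
for nm,l,uv in(("tip",(0,-177,0),(480,138)),("front",(-12,-170,8),(451.5,163.5)),("back",(12,-170,8),(451.5,106)),("lipfrontend",(-13-5,-170,1),(457,200))):
    t=fit_t(w,np.array(uv)/1.5,mid+l[0]*IN+l[1]*Y+l[2]*UP,UP); print(nm,t[0].round(1),t[1].round(1), proj(w,mid+l[0]*IN+l[1]*Y+l[2]*UP+80*UP)*1.5)
```

```text
tip 80.6 [4.7 1.4] [486.77837514 141.19701426]
front 71.0 [12.5  3.4] [474.62957266 152.73986005]
back 75.6 [11.   2.5] [469.92806175 100.94173861]
lipfrontend 64.6 [5.6 1.6] [472.32351181 178.79740905]
```

Lateral residuals are large, so I'll do proper wrist stereo from a second position.

```bash
python3 - <<'E'
from h import *
import pickle
w=snap("wrist");pickle.dump(w,open('A.pkl','wb'));save('wA.png',w['img'],(250,40,450,160),4)
E
python3 -m crank '{"slide":[[-0.02,0.04,0],[-0.02,0.04,-0.03],[0,0,-0.03],[0,0,0],[0,0,0]],"twist":[0,0,0,0,0]}' | egrep 'time|pos|force'
python3 - <<'E'
from h import *
import pickle
w=snap("wrist");pickle.dump(w,open('B.pkl','wb'));save('wB0.png',w['img'],None,1.5);save('wB.png',w['img'],(150,0,350,120),4)
E
```

```text
time: 11.55
tool_pos: [481.3, -109.1, 229.6]
ft_force: [0.3, -0.7, -1.5]
```

View pics/wA.png

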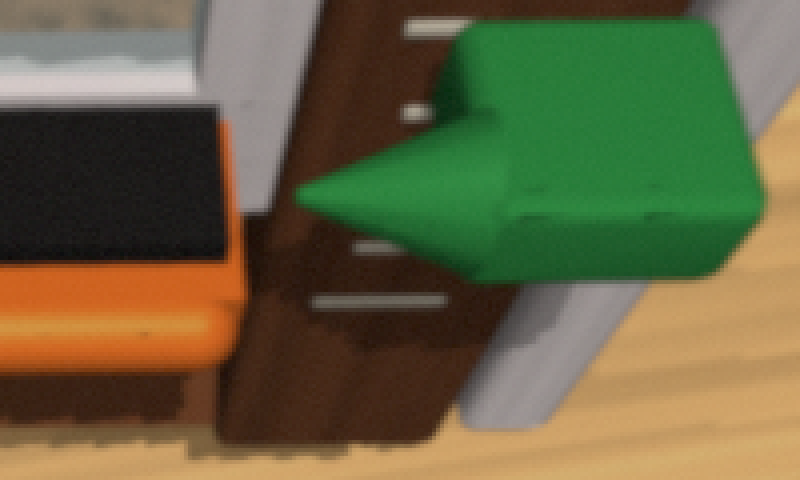

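View pics/wB.png

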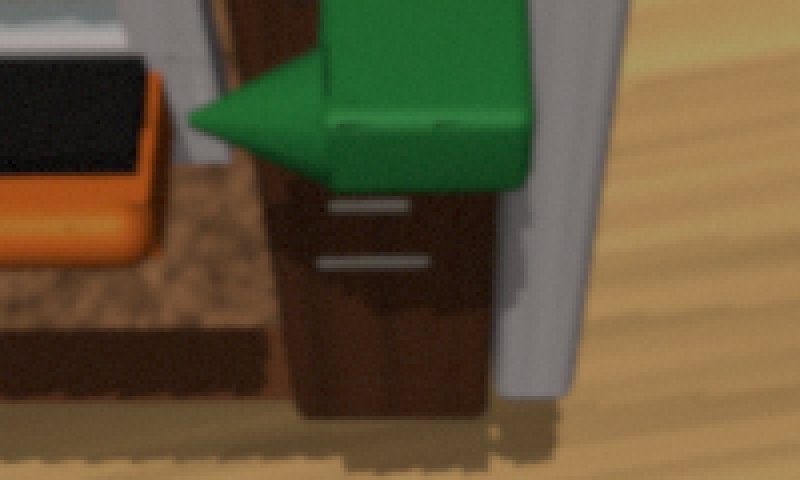

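Run:
```python
from h import *
import pickle
A=pickle.load(open('A.pkl','rb'));B=pickle.load(open('B.pkl','rb'))
P={}
for n,a,b in(("back",(305,66.5),(186.5,14.5)),("front",(306.5,105.5),(184,43.25)),("tip",(324,89),(197.25,30))):
    P[n],e=tri(A,a,B,b); print(n,P[n].round(1),round(e,2))
q=P["back"]-P["front"]; print("strip vec in,y,up",(q@IN).round(1),(q@Y).round(1),(q@UP).round(1))
m=(P["back"]+P["front"])/2-8*UP
d=P["tip"]-m; print("tip rel lip mid: in,y,up",d@IN,d@Y,d@UP)
o=P["front"]+12*IN-8*UP;print("from front",(P["tip"]-o)@UP, (P["tip"]-o)@IN)
```

```text
back [624.5 -80.3 174.4] 0.16
front [604.3 -77.  188.2] 0.21
tip [611.1 -87.4 186.4] 0.13
strip vec in,y,up 24.5 -0.1 2.6
tip rel lip mid: in,y,up -4.6627088003340615 -9.137433730804036 10.713518662952827
from front 12.022181212501334 -4.412677017274814
```

The stereo shows the strip spans about -8 to +16 mm in lip x rather than ±12. I'll correct for that and compare all three views.

Run:
```python
from h import *
import pickle
from scipy.optimize import least_squares
A=pickle.load(open('A.pkl','rb'));B=pickle.load(open('B.pkl','rb'));a=snap("top");save("top12.png",a['img'],(255,145,305,185),14)
# joint lip pose: mid(3), yaw per view; tip = mid + u*UP -177Y
def axes(yw):
    F=np.array([np.cos(yw),np.sin(yw),0]);Y=np.array([-np.sin(yw),np.cos(yw),0]);return c4*F-s4*Z,Y,s4*F+c4*Z
obsA=dict(front=(306.5,105.5),back=(305,66.5),tip=(324,89));obsB=dict(front=(184,43.25),back=(186.5,14.5),tip=(197.25,30))
for off in(0,4):
  L=dict(front=(-12+off,-168,8),back=(12+off,-168,8))
  for nm,V in(("A",[(A,obsA)]),("B",[(B,obsB)]),("AB",[(A,obsA),(B,obsB)])):
    def res(p):
        I,Yy,U=axes(np.radians(-9+0));m=p[:3];o=[]
        for s,ob in V:
            for k in L: l=L[k]; o+=list(proj(s,m+l[0]*I+l[1]*Yy+l[2]*U)-ob[k])
            o+=list(proj(s,m-177*Yy+p[3]*U)-ob['tip'])
        return o
    q=least_squares(res,[640,84,180,8]); print(off,nm,q.x.round(1),"rms",np.sqrt(np.mean(q.fun**2)).round(2))
```

```text
0 A [635.4  91.3 196.2   5.7] rms 0.49
0 B [631.9  85.5 191.5   7.3] rms 0.95
0 AB [635.2  88.1 178.1   6.5] rms 1.33
4 A [632.5  91.3 193.9   9.8] rms 0.6
4 B [627.6  84.7 200.   10.5] rms 0.58
4 AB [632.4  88.5 178.9  10. ] rms 1.17
```

View pics/top12.png

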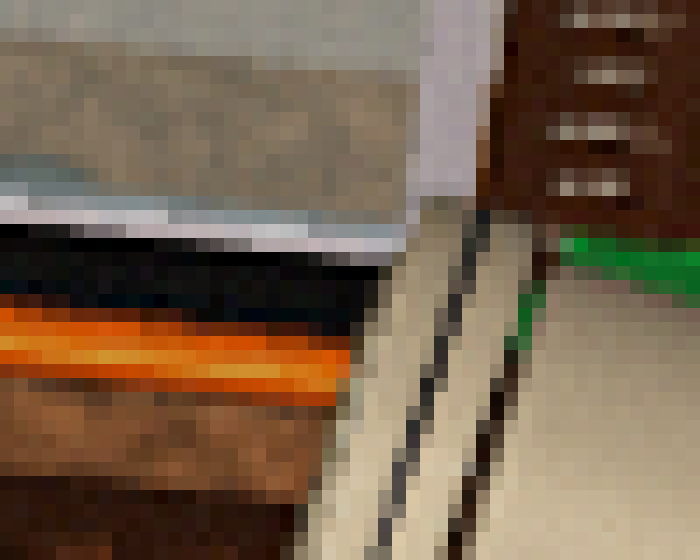

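The remaining travel depends on that strip offset, so I'll include the bead silhouette in the fit to settle it.

Run:
```python
from h import *
import pickle
from scipy.optimize import least_squares
A=pickle.load(open('A.pkl','rb'));B=pickle.load(open('B.pkl','rb'))
obsA=dict(front=(306.5,105.5),back=(305,66.5),tip=(324,89),bead=(290,132.8));obsB=dict(front=(184,43.25),back=(186.5,14.5),tip=(197.25,30),bead=(170,66.4))
def go(V,pitchfree,yaw0=-9):
    def res(p):
        th=np.radians(40)+p[6]*0.02*pitchfree; yw=np.radians(yaw0)
        Fx=np.array([np.cos(yw),np.sin(yw),0]);Yy=np.array([-np.sin(yw),np.cos(yw),0])
        s,c=np.sin(th),np.cos(th);I=c*Fx-s*Z;U=s*Fx+c*Z;m=p[:3];o=[]
        for v,ob in V:
            for k,x in(("front",-12),("back",12)): o+=list(proj(v,m+(x+p[4])*I-p[5]*Yy+8*U)-ob[k])
            o+=list(proj(v,m-177*Yy+p[3]*U+0*I)-ob['tip'])
            oo,d=ray(v,ob['bead']); n=np.cross(d,Yy);n/=np.linalg.norm(n); h=abs((m-13*I-2*U-oo)@n); o.append((h-6)*1.2)
        o.append((p[6])*0.3*pitchfree); o.append((p[5]-168)*.3)
        return o
    q=least_squares(res,[632,88,180,8,2,168,0]);print(q.x.round(2),"rms",np.sqrt(np.mean(q.fun**2)).round(2))
for pf in(0,1):
    for nm,V in(("A",[(A,obsA)]),("B",[(B,obsB)]),("AB",[(A,obsA),(B,obsB)])): print(nm,pf,end=' ');go(V,pf)
```

```text
A 0 [6.3507e+02 9.0810e+01 1.9475e+02 5.9800e+00 4.1000e-01 1.6766e+02
 0.0000e+00] rms 0.33
B 0 [631.03  85.04 200.92   5.88  -1.39 170.1    0.  ] rms 0.34
AB 0 [633.1   88.31 178.79   9.12   3.03 167.83   0.  ] rms 1.03
A 1 [634.79  90.34 191.74   6.59   0.98 167.64  -1.22] rms 0.3
B 1 [ 6.3200e+02  8.5960e+01  1.9450e+02  6.5600e+00 -4.9000e-01  1.6967e+02
 -1.5300e+00] rms 0.29
AB 1 [633.62  88.21 177.5    9.58   2.99 167.82  -5.03] rms 0.57
```

Run:
```python
from h import *
b=snap("scene");im=b['img'][145:205,205:265]
cv2.imwrite('pics/sc12.png',cv2.resize(cv2.cvtColor(im,cv2.COLOR_RGB2BGR),None,fx=10,fy=10,interpolation=cv2.INTER_CUBIC))
m=np.array([633,88.3,176.])
for n,l in(("front",(-12,-168,8)),("back",(12,-168,8)),("front4",(-8,-168,8)),("tip6",(0,-177,6)),("tip10",(0,-177,10)),("tip8",(0,-177,8))): print(n,(proj(b,m+l[0]*IN+l[1]*Y+l[2]*UP)-[205,145])*10)
```

```text
front [295.27196361 276.16534641]
back [240.15457454 317.73073752]
front4 [286.04395861 283.12441402]
tip6 [269.53316456 285.86861808]
tip10 [261.72753874 278.46768651]
tip8 [265.63339213 282.17103514]
```

View pics/sc12.png

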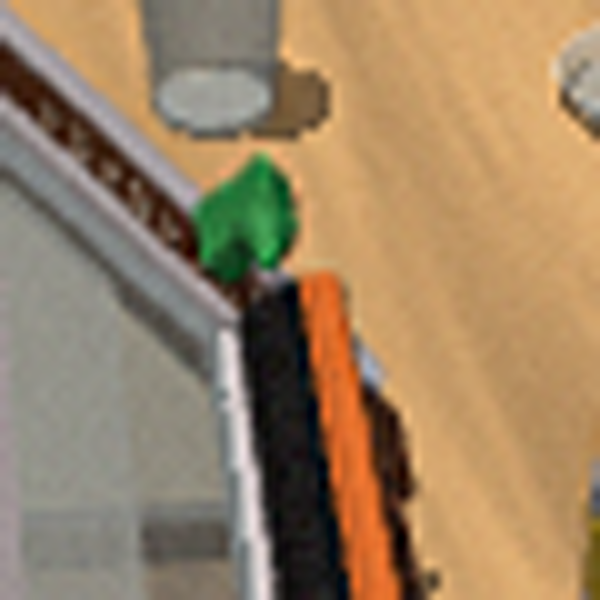

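Scene and stereo agree on a strip offset of about +3 to 4 mm, leaving roughly 10 mm. I'll go back under the lip by the reverse path, push 7 mm and re-measure.

```bash
python3 -m crank '{"slide":[[0,-0.045,0.03],[0,-0.045,0.03],[0,-0.045,0.03],[0.02,-0.043,0.01],[0.02,-0.043,0],[0.02,0,0],[0.016,0,0],[0,0,0]],"twist":[0,0,0,0,0,0,0,0]}' | egrep 'time|pos|force'
python3 -c "
from h import *
w=snap('wrist');save('w13.png',w['img'],(130,150,390,310),3)"
```

```text
time: 12.5
tool_pos: [588.7, 87.5, 134.7]
ft_force: [-1.1, -1.1, -0.1]
```

View pics/w13.png

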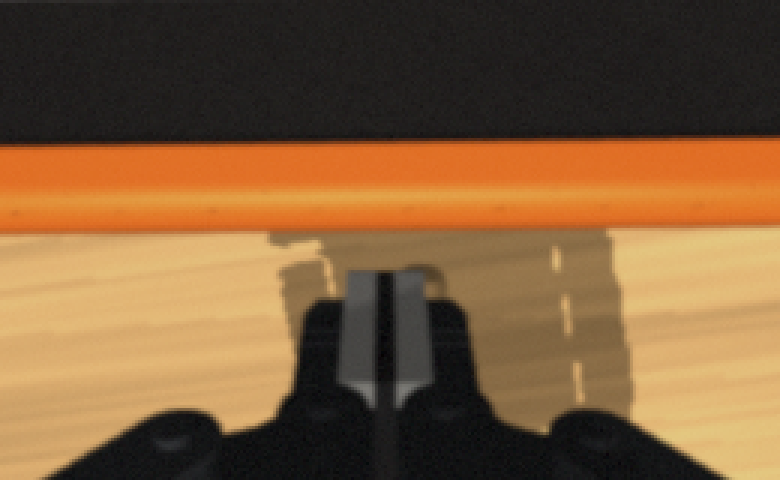

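```bash
python3 -m crank '{"slide":[[0.006,0,0.002],[0.004,0,0],[0,0,0]],"twist":[0,0,0]}' | egrep 'time|pos|force'
for i in 1 2; do python3 -m crank '{"slide":[[0.001,0,0],[0,0,0]],"twist":[0,0]}' | egrep 'pos|force'; done
```

```text
time: 12.85
tool_pos: [598.5, 84.9, 134.6]
ft_force: [-0.9, -0.2, 0.2]
tool_pos: [599.5, 84.9, 135.0]
ft_force: [0.1, -0.2, 0.0]
tool_pos: [600.5, 84.8, 134.9]
ft_force: [-0.2, -0.4, 0.6]
```

```bash
for i in 1 2; do python3 -m crank '{"slide":[[0.001,0,0],[0,0,0]],"twist":[0,0]}' | egrep 'pos|force'; done
```

```text
tool_pos: [601.3, 84.7, 134.8]
ft_force: [-1.5, 0.3, 0.9]
tool_pos: [601.3, 84.7, 134.7]
ft_force: [-7.2, 0.7, 4.4]
```

Contact at the expected place, so the window held its position when released. Next, 7 mm up the slope.

```bash
python3 -m crank '{"slide":[[0.0015,0,-0.0018],[0.0015,0,-0.0018],[0.0015,0,-0.0018],[0,0,0]],"twist":[0,0,0,0]}' | egrep 'time|pos|force'
python3 -m crank '{"slide":[[-0.01,0,0.01],[-0.03,0,0],[-0.02,0.045,-0.01],[0,0.045,0],[0,0.045,-0.02],[0,0,-0.03],[0,0,0],[0,0,0]],"twist":[0,0,0,0,0,0,0,0]}' | egrep 'time|pos|force'
python3 - <<'E'
from h import *
import pickle
w=snap("wrist");pickle.dump(w,open('C.pkl','wb'));save('wC0.png',w['img'],None,1.5)
E
```

```text
time: 14.05
tool_pos: [605.7, 84.1, 140.0]
ft_force: [-7.2, 0.8, 3.5]
time: 14.85
tool_pos: [527.7, -40.4, 191.2]
ft_force: [-0.0, -0.6, 0.3]
```

View pics/wC0.png

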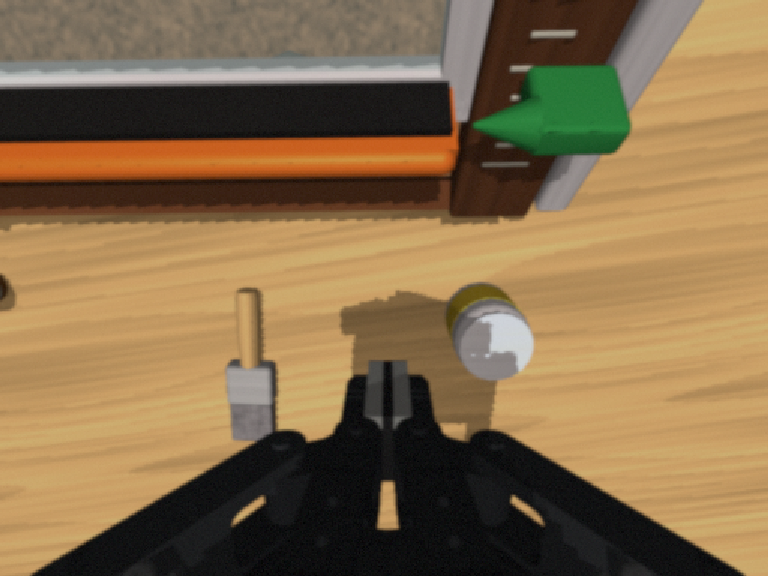

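Now a view with strong parallax: the camera high and forward, over the roof, looking back.

```bash
python3 -m crank '{"slide":[[0,0,-0.048],[0,0,-0.048],[0.01,0,-0.045],[0.048,0,0],[0.048,0,0],[0.045,0,0],[0,0,0],[0,0,0]],"twist":[0,0,0,0,0,0,0,0]}' | egrep 'time|pos|force'
python3 - <<'E'
from h import *
import pickle
w=snap("wrist");pickle.dump(w,open('D.pkl','wb'));save('wD0.png',w['img'],None,1.5)
for n in "CD":
    v=pickle.load(open(n+'.pkl','rb')); x,y=(270,30) if n=="C" else (230,150)
    im=v['img'][y:y+80,x:x+110]; cv2.imwrite(f'pics/w{n}.png',cv2.resize(cv2.cvtColor(im,cv2.COLOR_RGB2BGR),None,fx=7,fy=7,interpolation=cv2.INTER_CUBIC))
E
```

```text
time: 15.7
tool_pos: [676.1, -62.6, 326.0]
ft_force: [-0.8, 0.2, 0.8]
```

View pics/wD0.png

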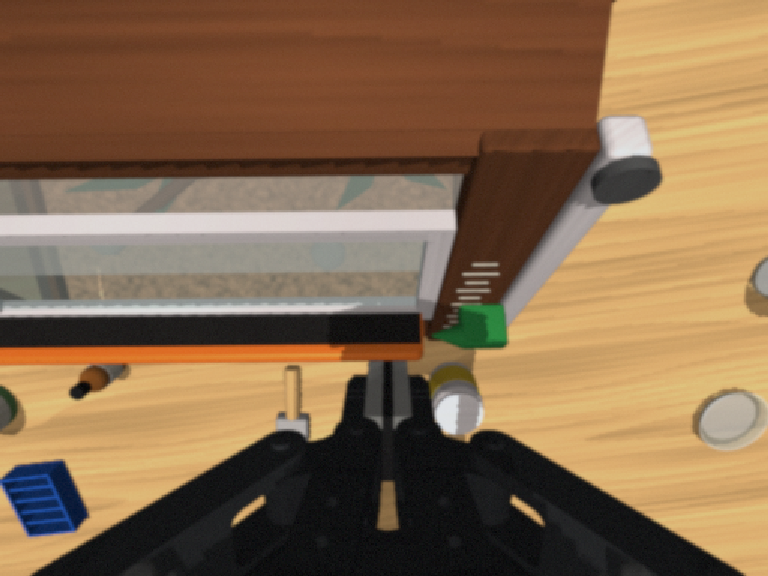

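View pics/wC.png

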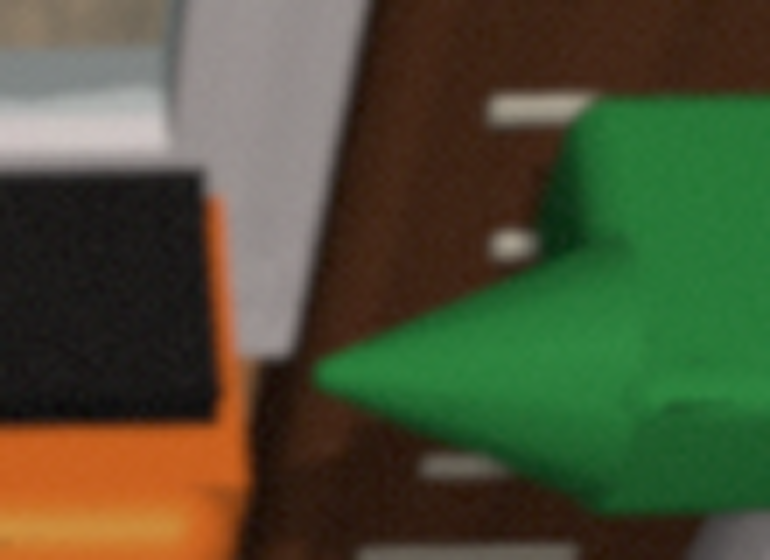

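Run:
```python
from h import *
import pickle
v=pickle.load(open('D.pkl','rb')); x,y=(250,190)
im=v['img'][y:y+55,x:x+75]; cv2.imwrite('pics/wD2.png',cv2.resize(cv2.cvtColor(im,cv2.COLOR_RGB2BGR),None,fx=10,fy=10,interpolation=cv2.INTER_CUBIC))
```

```text
(no output)
```

View pics/wD2.png

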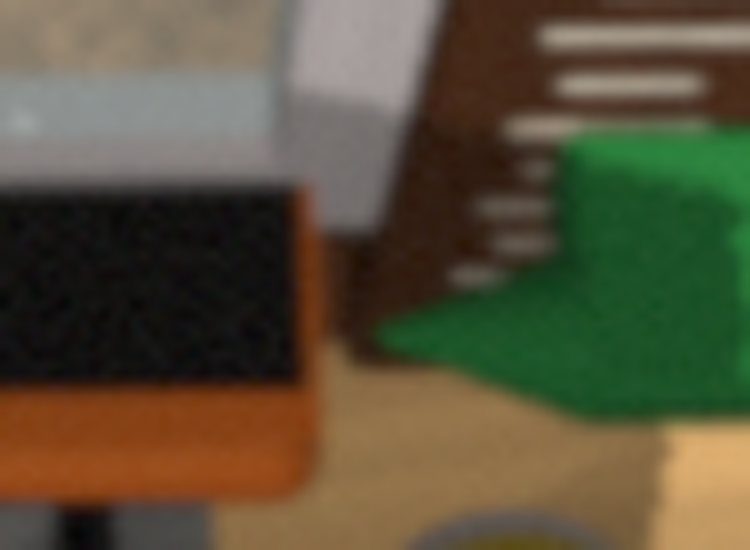

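In this view, which looks nearly down the slope, the lip edge and the tip both put the strip centre at about +4.5 mm. Joint solve of C and D:

```bash
cat > fit.py <<'E'
from h import *
import pickle
from scipy.optimize import least_squares
def go(V,tipin=True,yaw0=-9,pitch=False):
    def res(p):
        yw=np.radians(yaw0); th=np.radians(40+(p[7] if pitch else 0))
        Fx=np.array([np.cos(yw),np.sin(yw),0]);Yy=np.array([-np.sin(yw),np.cos(yw),0])
        s,c=np.sin(th),np.cos(th);I=c*Fx-s*Z;U=s*Fx+c*Z;m=p[:3];o=[]
        for v,ob in V:
            for k,x in(("front",-12),("back",12)): o+=list(proj(v,m+(x+p[4])*I-p[5]*Yy+8*U)-ob[k])
            o+=list(proj(v,m-177*Yy+p[3]*U+p[6]*I)-ob['tip'])
            if 'bead' in ob:
                oo,d=ray(v,ob['bead']); n=np.cross(d,Yy);n/=np.linalg.norm(n); h=abs((m-13*I-2*U-oo)@n); o.append((h-6)*1.2)
        o.append((p[5]-168)*.3); o.append(p[6]*(100 if tipin else .02)); o.append(p[7]*.2)
        return o
    q=least_squares(res,[636,88,180,4,4,168,0,0]);print("mid",q.x[:3].round(1),"up %.2f off %.2f end %.1f tipin %.1f pitch %.1f"%tuple(q.x[3:]),"rms",np.sqrt(np.mean(q.fun**2)).round(2))
E
python3 - <<'E'
from fit import *
C=pickle.load(open('C.pkl','rb'));D=pickle.load(open('D.pkl','rb'))
oC=dict(front=(300.7,89.3),back=(298.6,54.1),tip=(314.6,82.8),bead=(280,118.3));oD=dict(front=(279.85,227.85),back=(280.05,208.35),tip=(287.35,223.05),bead=(276.5,239.6))
V=[(C,oC),(D,oD)]
for t in(True,False):
  for y in(-9,-8.2): 
    for p in(False,True): print(t,y,end=' ');go(V,t,y,p)
E
```

```text
True -9 mid [636.8  88.2 184.9] up 3.66 off 4.52 end 167.9 tipin -0.0 pitch 0.0 rms 0.58
True -9 mid [636.8  88.2 184.3] up 4.01 off 4.81 end 167.9 tipin -0.0 pitch -4.4 rms 0.33
True -8.2 mid [634.5  88.5 184.9] up 3.32 off 4.40 end 167.9 tipin -0.0 pitch 0.0 rms 0.6
True -8.2 mid [634.6  88.5 184.3] up 3.64 off 4.70 end 167.9 tipin -0.0 pitch -4.5 rms 0.35
False -9 mid [636.8  88.3 184.8] up 4.06 off 4.50 end 168.0 tipin -0.4 pitch 0.0 rms 0.58
False -9 mid [636.8  88.3 184.1] up 4.56 off 4.78 end 168.0 tipin -0.4 pitch -4.4 rms 0.33
False -8.2 mid [634.6  88.6 184.8] up 3.91 off 4.37 end 168.1 tipin -0.5 pitch 0.0 rms 0.59
False -8.2 mid [634.6  88.6 184.1] up 4.42 off 4.66 end 168.1 tipin -0.6 pitch -4.5 rms 0.34
```

The joint solve gives a consistent 3.9 mm remaining, with the tip at in≈0 and the strip offset at 4.5. Going back for the final nudge.

```bash
python3 -m crank '{"slide":[[-0.048,0,0],[-0.048,0,0],[-0.045,0,0],[-0.01,0,0.045],[0,0,0.048],[0,0,0.048],[0,-0.03,0.03],[0,0,0.02]],"twist":[0,0,0,0,0,0,0,0]}' | egrep 'time|pos|force'
python3 -m crank '{"slide":[[0,-0.035,0],[0,-0.035,0],[0,-0.035,0],[0.02,0,0],[0.02,0,0],[0.01,0,0],[0.005,0,0],[0,0,0]],"twist":[0,0,0,0,0,0,0,0]}' | egrep 'time|pos|force'
```

```text
time: 16.55
tool_pos: [529.4, -7.6, 138.6]
ft_force: [-0.6, -0.3, 0.8]
time: 17.35
tool_pos: [602.0, 84.6, 140.8]
ft_force: [0.2, 0.4, 0.4]
```

```bash
for i in 1 2 3 4; do python3 -m crank '{"slide":[[0.001,0,0],[0,0,0]],"twist":[0,0]}' | egrep 'pos|force'; done
```

```text
tool_pos: [602.6, 84.6, 140.2]
ft_force: [-0.2, 0.0, -0.3]
tool_pos: [603.9, 84.5, 140.1]
ft_force: [0.5, -0.3, 0.5]
tool_pos: [605.1, 84.4, 140.1]
ft_force: [0.3, -0.2, -0.2]
tool_pos: [605.7, 84.3, 140.0]
ft_force: [-3.8, 0.2, 1.5]
```

Contact at the same place as before. Now 3.8 mm up the slope, in small rows.

```bash
python3 -m crank '{"slide":[[0.0008,0,-0.001],[0.0008,0,-0.001],[0.0008,0,-0.0009],[0,0,0],[0,0,0]],"twist":[0,0,0,0,0]}' | egrep 'time|pos|force'
```

```text
time: 18.65
tool_pos: [608.3, 83.9, 143.1]
ft_force: [-3.7, 0.6, 0.5]
```

```bash
python3 -m crank '{"slide":[[-0.01,0,0.01],[-0.03,0,0],[-0.02,0.045,-0.01],[0,0.045,0],[0,0.045,-0.02],[0,0,-0.03],[0,0,0],[0,0,0]],"twist":[0,0,0,0,0,0,0,0]}' | egrep 'time|pos|force'
python3 - <<'E'
from h import *
import pickle
w=snap("wrist");pickle.dump(w,open('C2.pkl','wb'))
x,y=270,20
im=w['img'][y:y+105,x:x+110]; cv2.imwrite('pics/wC2.png',cv2.resize(cv2.cvtColor(im,cv2.COLOR_RGB2BGR),None,fx=7,fy=7,interpolation=cv2.INTER_CUBIC)[:600])
E
python3 -m crank '{"slide":[[0,0,-0.048],[0,0,-0.048],[0.01,0,-0.045],[0.048,0,0],[0.048,0,0],[0.045,0,0],[0,0,0],[0,0,0]],"twist":[0,0,0,0,0,0,0,0]}' | egrep 'time|pos|force'
python3 - <<'E'
from h import *
import pickle
v=snap("wrist");pickle.dump(v,open('D2.pkl','wb')); x,y=(250,190)
im=v['img'][y:y+55,x:x+75]; cv2.imwrite('pics/wD3.png',cv2.resize(cv2.cvtColor(im,cv2.COLOR_RGB2BGR),None,fx=10,fy=10,interpolation=cv2.INTER_CUBIC))
E
```

```text
time: 19.45
tool_pos: [529.9, -40.7, 194.6]
ft_force: [-0.2, -0.2, 0.8]
time: 20.3
tool_pos: [677.9, -62.7, 329.1]
ft_force: [-0.0, 0.0, -0.7]
```

View pics/wC2.png

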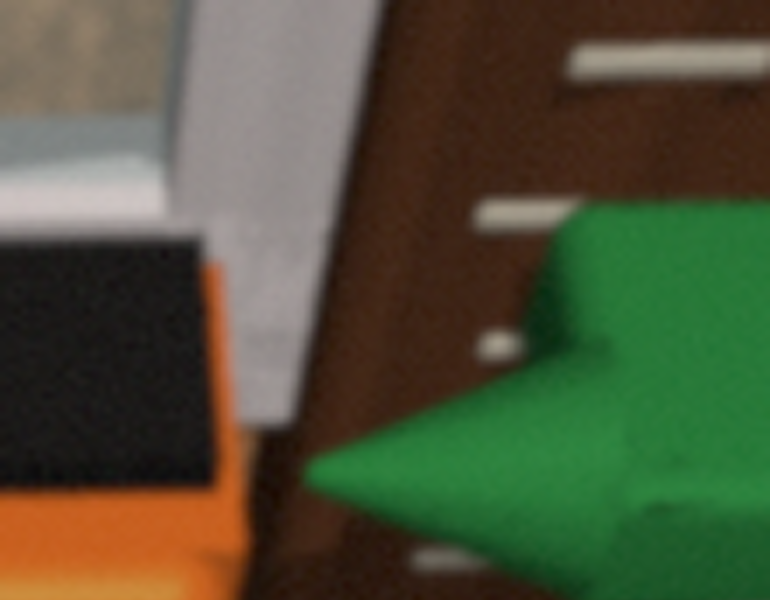

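View pics/wD3.png

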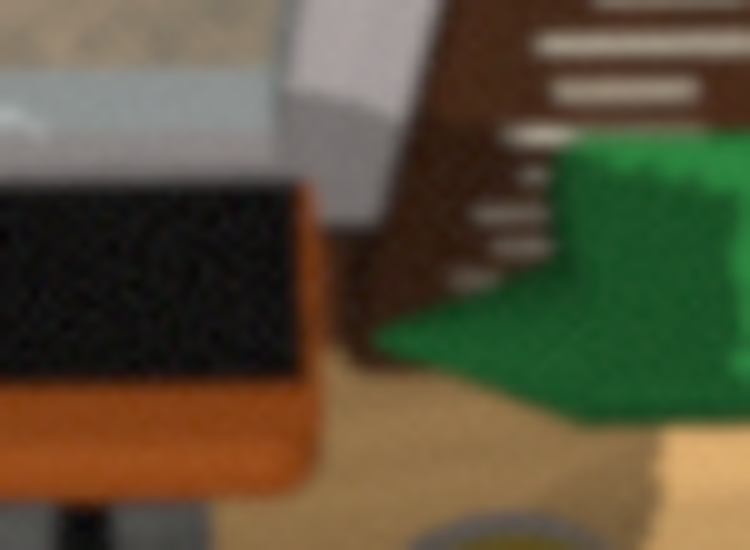

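Run:
```python
from fit import *
C=pickle.load(open('C2.pkl','rb'));D=pickle.load(open('D2.pkl','rb'))
m=cv2.inRange(cv2.cvtColor(C['img'],cv2.COLOR_RGB2HSV),(5,180,110),(16,255,255))
vb=np.nonzero(m[:160,280])[0].max()+.5; print("bead C",vb)
oC=dict(front=(300.4,89.1),back=(298.3,53.6),tip=(313.1,87.1),bead=(280,vb));oD=dict(front=(279.75,227.45),back=(279.85,207.95),tip=(287.05,223.55),bead=(276.5,239.3))
for t in(True,False):
    for p in(False,True): print(t,end=' ');go([(C,oC),(D,oD)],t,-9,p)
a=snap("scene");im=a['img'][145:205,205:265]
cv2.imwrite('pics/sc14.png',cv2.resize(cv2.cvtColor(im,cv2.COLOR_RGB2BGR),None,fx=10,fy=10,interpolation=cv2.INTER_CUBIC))
```

```text
bead C 115.5
True mid [639.9  87.9 188.6] up -1.38 off 3.57 end 167.7 tipin -0.0 pitch 0.0 rms 0.64
True mid [640.   87.8 188.2] up -1.57 off 3.86 end 167.6 tipin -0.0 pitch -4.0 rms 0.46
False mid [640.   88.  188.4] up -0.69 off 3.54 end 167.8 tipin -0.6 pitch 0.0 rms 0.63
False mid [640.   88.  187.9] up -0.27 off 3.80 end 167.9 tipin -1.0 pitch -4.1 rms 0.44
```

View pics/sc14.png

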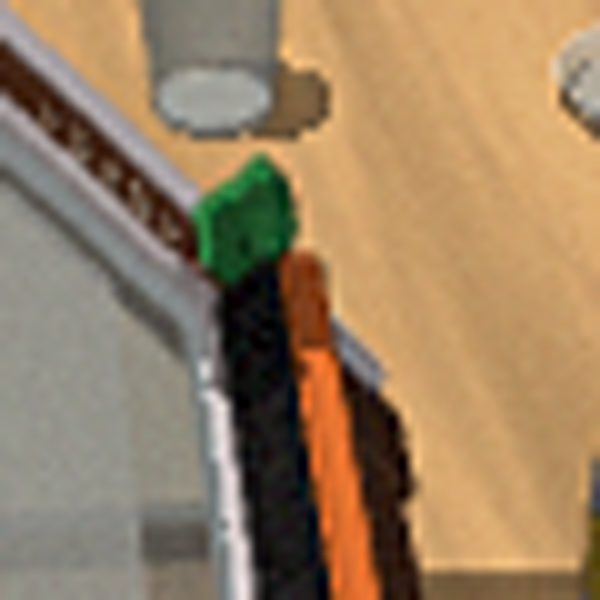

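Run:
```python
from fit import *
L=lambda n:pickle.load(open(n+'.pkl','rb'))
A,B,C,D,C2,D2=map(L,("A","B","C","D","C2","D2"))
V=[(A,dict(front=(306.5,105.5),back=(305,66.5),tip=(324,89),bead=(290,132.8)),-10.7),(B,dict(front=(184,43.25),back=(186.5,14.5),tip=(197.25,30),bead=(170,66.4)),-10.7),
(C,dict(front=(300.7,89.3),back=(298.6,54.1),tip=(314.6,82.8),bead=(280,118.3)),-4),(D,dict(front=(279.85,227.85),back=(280.05,208.35),tip=(287.35,223.05),bead=(276.5,239.6)),-4),
(C2,dict(front=(300.4,89.1),back=(298.3,53.6),tip=(313.1,87.1),bead=(280,116)),0),(D2,dict(front=(279.75,227.45),back=(279.85,207.95),tip=(287.05,223.55),bead=(276.5,239.3)),0)]
# free: mid, up, off, end, hand-eye rotation correction(3) common
from scipy.spatial.transform import Rotation as Ro
def run(W,rot):
    def res(p):
        I,U,Yy=IN,UP,Y;o=[]; Rc=Ro.from_rotvec(p[6:9]*rot).as_matrix()
        for v,ob,t in W:
            s=dict(v); Cc=-v['R'].T@v['t']; s['R']=Rc@v['R']; s['t']=-s['R']@Cc; m=p[:3]+t*U
            for k,x in(("front",-12),("back",12)): o+=list(proj(s,m+(x+p[4])*I-p[5]*Yy+8*U)-ob[k])
            o+=list(proj(s,p[:3]-177*Yy+p[3]*U)-ob['tip'])
            oo,d=ray(s,ob['bead']); n=np.cross(d,Yy);n/=np.linalg.norm(n); o.append((abs((m-13*I-2*U-oo)@n)-6)*1.2)
        o.append((p[5]-168)*.3);o+=list(p[6:9]*50)
        return o
    q=least_squares(res,[640,88,186,0,4,168,0,0,0],loss='soft_l1');print(q.x.round(2),np.sqrt(np.mean(q.fun**2)).round(2))
for W in(V,V[2:],V[4:]):
    for r in(0,1): run(W,r)
```

```text
[639.49  87.55 187.42  -0.94   4.03 167.76   0.     0.     0.  ] 0.88
[ 6.3971e+02  8.8920e+01  1.8768e+02 -9.6000e-01  3.9900e+00  1.6778e+02
  0.0000e+00  0.0000e+00  1.0000e-02] 0.86
[639.54  87.87 188.19  -0.74   4.31 167.81   0.     0.     0.  ] 0.65
[ 6.3659e+02  9.1060e+01  1.9528e+02 -1.1800e+00  3.5400e+00  1.6803e+02
  2.0000e-02  1.0000e-02  0.0000e+00] 0.44
[639.82  87.93 188.65  -1.21   4.03 167.74   0.     0.     0.  ] 0.64
[ 6.3778e+02  9.0180e+01  1.9344e+02 -1.5200e+00  3.4200e+00  1.6789e+02
  1.0000e-02  1.0000e-02  0.0000e+00] 0.49
```

All fits agree: the lip is level with the tip to within about 1 mm, possibly 1 mm high. Pushing it back down isn't part of the job, so I'll leave it, withdraw the hand fully and check the scene.

```bash
python3 -m crank '{"slide":[[-0.048,0,0],[-0.048,0,0],[-0.048,0.02,0],[-0.048,0.045,0],[-0.02,0.045,0],[0,0.045,0],[0,0,0],[0,0,0]],"twist":[0,0,0,0,0,0,0,0]}' | egrep 'time|pos|force'
python3 - <<'E'
from h import *
a=snap("top");save("topF.png",a['img'],None,1.5);b=snap("scene");save("scF.png",b['img'],None,1.5)
E
```

```text
time: 21.2
tool_pos: [458.3, -174.6, 335.6]
ft_force: [0.5, 0.3, -0.3]
```

View pics/topF.png

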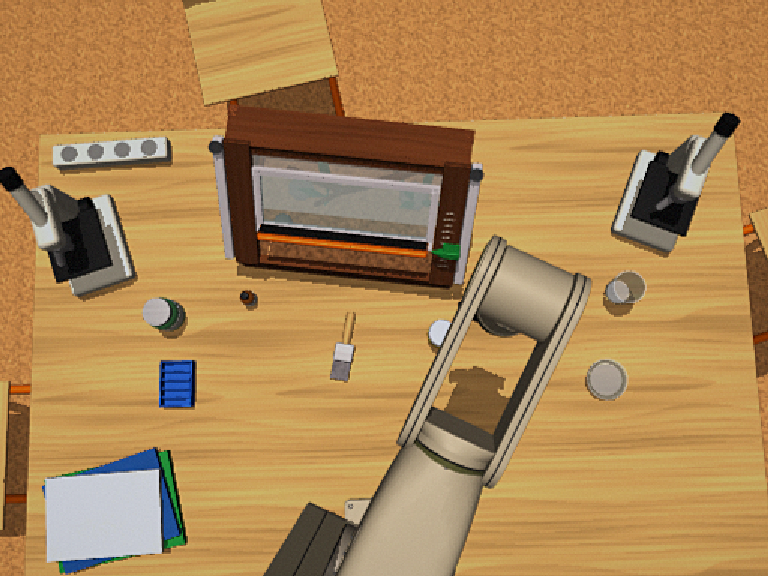

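View pics/scF.png

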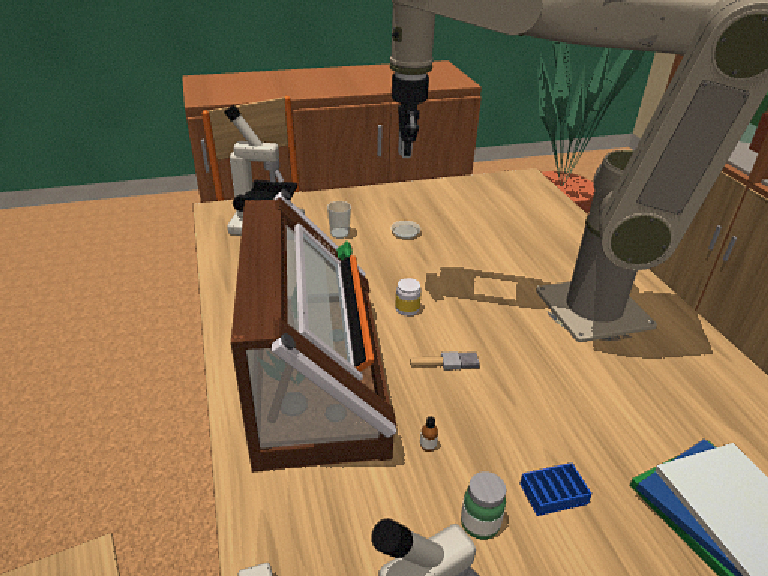

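The window stands up at the pointer, the hand is clear and every object is in place. One last independent check from the top view, then I'll hand in.

Run:
```python
from h import *
a=snap("top");im=a['img'][145:185,265:315]
cv2.imwrite('pics/topG.png',cv2.resize(cv2.cvtColor(im,cv2.COLOR_RGB2BGR),None,fx=14,fy=14,interpolation=cv2.INTER_CUBIC))
m=np.array([639.6,88,181.])
for n,l in(("front",(-8,-168,8)),("back",(16,-168,8)),("tip0",(0,-177,0)),("tip-2",(0,-177,-2)),("tip2",(0,-177,2))): print(n,(proj(a,m+l[0]*IN+l[1]*Y+l[2]*UP)-[265,145]+.5)*14)
```

```text
front [264.99045586 309.12474624]
back [272.95340196 238.3558148 ]
tip0 [305.51514114 319.15218046]
tip-2 [304.51303358 326.2743991 ]
tip2 [306.51909339 312.01685119]
```

View pics/topG.png

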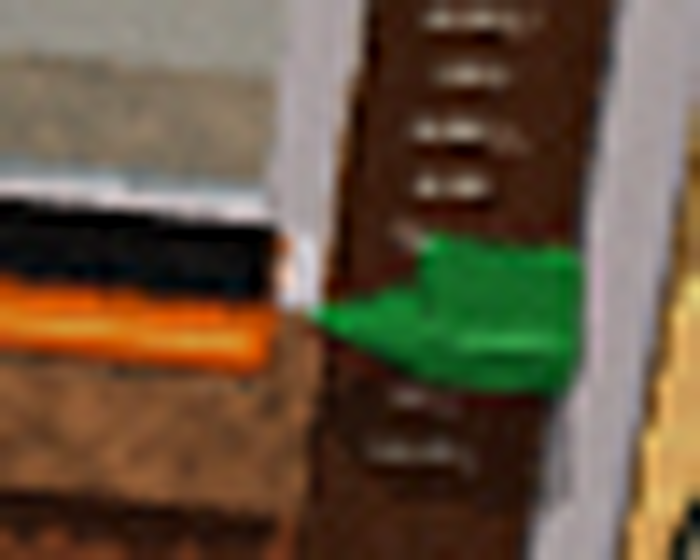

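```bash
python3 -c "
from bench import hand_in,status
print(status.sense()['time'],status.sense()['ft_force']);print(hand_in())"
```

```text
21.35 [-0.03109708  0.78546128 -0.04262291]
the job is handed in; nothing more can be done
None
```

The window is up with its lip about level with the green pointer, perhaps 1 mm high, and I handed the job in at 21.4 s with the hand clear.

I pushed the lip's bead up the slope with the closed fingertips, about 81 mm in three stages. Between stages I backed off to measure. The lip was never pinched, and each time I came back the window was still where I had left it.

**Final checks:**
- **Level:** the wrist fits put the lip 0.3 to 1.6 mm above the tip, and the top view says about 1.5 mm. I left it there rather than push it back down.
- **Other things:** in the last pictures everything on the table looks where it was, and nothing was touching the robot.

**What disagreed along the way:**
- **Fingertips:** they appeared about 35 mm above the reported TCP. My first approach therefore hovered over the lip's edge without touching, and I redid it lower.
- **First contact:** a purely horizontal push locked by friction at about 39 N at the fingertips, so I eased off and pushed along the slope. After that the forces stayed below about 8 N.
- **Remaining travel:** my early estimates, 6 to 11 mm, disagreed because I had assumed the rubber strip was centred on the lip. It sits about 4 mm farther in, and correcting for that brought the views into agreement.

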